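# Uncap the tubes, load the carriage, set the cycle dial and start

## Task

Get the sample loader going: pull the snug caps straight up off all the capped tubes on its carriage and put every cap into the shallow white discard tray, then slide the carriage fully home under the bridge by its tab. After that turn the dial anticlockwise back to its stop, turn it four clicks clockwise from there, and last of all, with the dial on its fourth click, press the start button all the way down. Leave the other things on the bench where they stand.

Things in the scene. Friction and masses are not known exactly. Their poses are not given: they have to be found in the camera images.
- console: the sample loader, putty-coloured, 300 (x) x 400 (y) x 60 mm high, fixed, up to 0.12 rad askew; origin: centre of its underside, +x away from the robot. Deck 60 mm above the bench. At the far side a housing 160 mm high, 50 mm deep; before it, over the left part (y -48 to 193 mm), a bridge on posts, x 45 to 100, z 140 to 165 mm. Carriage on the left, dial and start button on the right
- carriage (a joint): slide of the black tube carriage along the console's +x, m: 0 as found (near the robot), 0.090 fully home under the bridge (stop). About 3 N moves it; it stays where left. Five tubes are fixed upright in it in a row along y, 45 mm apart, 12 mm thick, rims 124.5 mm above the bench; its block is 34 mm wide in x, top 84 mm above the bench. Some tubes are open from the start
- carriage_tab (a point): middle of the top edge of the carriage's upright aluminium tab, with which it is pushed or pulled: 12 mm thick (along the console's x), 70 mm wide (y), its top 104 mm above the bench, standing 42 mm tall; it is 95 mm nearer the robot than the row of tubes. Only a flat tongue 10 mm high lies between tab and tubes.
- tube1 (a point): centre of the rim of carriage tube 1 (tube 1 is the leftmost, +y); its z axis points up
- tube2 (a point): centre of the rim of carriage tube 2 (tube 1 is the leftmost, +y); its z axis points up
- tube3 (a point): centre of the rim of carriage tube 3 (tube 1 is the leftmost, +y); its z axis points up
- tube4 (a point): centre of the rim of carriage tube 4 (tube 1 is the leftmost, +y); its z axis points up
- tube5 (a point): centre of the rim of carriage tube 5 (tube 1 is the leftmost, +y); its z axis points up
- cap1: snug purple cap, 18 x 18 mm square, 26.5 mm high, 20 g, solid in its upper 12 mm, hollow below; origin: middle of its open underside, z to its closed top. Cap N starts on tube N, sides along the console's axes, origin 14.5 mm below the rim, top 136.5 mm above the bench. A snap bead holds it: 10 to 20 N straight up, lets go after some 4 mm, no twist. None: no such cap today
- cap2: snug purple cap, 18 x 18 mm square, 26.5 mm high, 20 g, solid in its upper 12 mm, hollow below; origin: middle of its open underside, z to its closed top. Cap N starts on tube N, sides along the console's axes, origin 14.5 mm below the rim, top 136.5 mm above the bench. A snap bead holds it: 10 to 20 N straight up, lets go after some 4 mm, no twist. None: no such cap today
- cap3: snug purple cap, 18 x 18 mm square, 26.5 mm high, 20 g, solid in its upper 12 mm, hollow below; origin: middle of its open underside, z to its closed top. Cap N starts on tube N, sides along the console's axes, origin 14.5 mm below the rim, top 136.5 mm above the bench. A snap bead holds it: 10 to 20 N straight up, lets go after some 4 mm, no twist. None: no such cap today
- cap4: snug purple cap, 18 x 18 mm square, 26.5 mm high, 20 g, solid in its upper 12 mm, hollow below; origin: middle of its open underside, z to its closed top. Cap N starts on tube N, sides along the console's axes, origin 14.5 mm below the rim, top 136.5 mm above the bench. A snap bead holds it: 10 to 20 N straight up, lets go after some 4 mm, no twist. None: no such cap today
- cap5: snug purple cap, 18 x 18 mm square, 26.5 mm high, 20 g, solid in its upper 12 mm, hollow below; origin: middle of its open underside, z to its closed top. Cap N starts on tube N, sides along the console's axes, origin 14.5 mm below the rim, top 136.5 mm above the bench. A snap bead holds it: 10 to 20 N straight up, lets go after some 4 mm, no twist. None: no such cap today
- tray: the discard tray: shallow white open box 140 x 140 x 40 mm high, wall and floor 4 mm, 0.3 kg, loose on the bench, left or right of the console; origin at the centre of its underside
- dial (a joint): the detented dial, rad: 0 at its anticlockwise stop, grows clockwise seen from above, clicks every pi/6 (30 degrees) up to 7 clicks (3.665, the other stop). It rests on a click when let go (within about 0.02 rad); a click takes about 0.1 N m. It is found on some click between the second and the sixth.
- dial_grip (a point): on the dial's upright axis at the height to grip, 97 mm above the bench. The black dial is a disc 44 mm across with a bar grip on it, 42 mm long, 14 mm thick, from 74 to 106 mm above the bench, square to the deck. At dial 0 the bar lies along the console's x.
- dial_pointer (a point): the pointer end of the dial's bar (white line), 21 mm from the axis; at dial 0 it points to the console's -x, towards the robot
- start (a joint): travel of the grey start button, m: 0 released, 0.006 fully down (about 5 N); springs back. It counts as pressed beyond 0.0045.
- start_top (a point): centre of the top of the round start button, 28 mm across, 78 mm above the bench when released; pressed straight down
- foam_rack: bystander: to be left where it stands. Origin at the middle of its underside. White tube rack 130 x 100 x 35 mm with two tubes in it, 82 mm high in all; on the other side of the console from the tray.
- amber_bottle: bystander: to be left where it stands. Origin at the middle of its underside. Amber glass bottle, 66 mm across, 130 mm high.
- wash_bottle: bystander: to be left where it stands. Origin at the middle of its underside. White bottle with blue cap, 72 mm across, 150 mm high.
- jar: bystander: to be left where it stands. Origin at the middle of its underside. Clear jar with white lid, 84 mm across, 110 mm high.
- reagent: bystander: to be left where it stands. Origin at the middle of its underside. Green bottle, 50 mm across, 90 mm high.
Mind the look-alikes: they are no part of the job. Leave any turquoise look-alike of the tray alone.

How it is judged:
By the outcome, as a careful person would: the job done as asked, in the order asked, and still so for the second after the job is handed in, with the robot touching nothing.
Of cap1, cap2, cap3, cap4, cap5 only 3 to 5 are there at a start; the rules pass over those that are not, and their reading is None.
At some moment in a run one of tray may be knocked a few centimetres aside while the robot is not near it.
Once in a run the grip may slacken for a moment while it holds something.
It also fails if it takes over 210 s, if anything falls off the work surface, if the arm or the gripper's body presses on something with over 40 N, if the wrist force passes 120 N, or if a joint passes its speed limit or range.

## Robot

A 6-joint arm with a two-finger parallel gripper is mounted at the origin on the work surface. World frame = base frame: x ahead of the robot, y to its left, z up, the work surface at z = 0. Lengths are in m, angles in rad, forces in N, time in s.
With the tool pointing down it reaches from about 0.35 to 0.8 m from the base axis. Payload 7.3 kg.
Tool frame: the origin (TCP) lies midway between the tips of the shut fingers; the grasp point (between the pads) lies 19 mm behind it; z points along the fingers, y is the direction in which the jaws open and shut (so a half turn about z gives the same grasp; the last joint's range is limited). The gripper opens to 85 mm and grips with 20 to 120 N. Pads are 22 mm wide; open, the fingers measure 114 mm over their backs; the gripper's body (76 mm by 85 mm) begins 54 mm behind the grasp point. The pads swing forward as they close: fully open they stand 13 mm farther back than shut.
Start: joints at [-1.445, 0.342, 1.524, -0, 1.275, -0.146], TCP at [0.141, -0.506, 0.231] pointing down, gripper open.
Joint ranges: [-2.53, 2.53], [-0.77, 2.02], [0.04, 2.7], [-1, 4.14], [0.28, 2.66], [-3.11, 3.11]. Speed limits (rad/s): [2.57, 2.57, 3.14, 3.14, 3.14, 3.14].

## Interface

Orientations are given as [roll, pitch, yaw] about the fixed x, y, z axes, in that order (R = Rz(yaw) Ry(pitch) Rx(roll)).
In Python, from station import observe, camera, finish_job, search_frame, tip_of gives the robot as it stands.
- The arm moves only by the tool arm_command, never from a script. Its argument "motion" is a list of rows, each an object of numbers: "dx", "dy", "dz": the shift along the tool's x, y, z scaled (see below); "ax", "ay", "az": the turn, a rotation vector about the tool's x, y, z scaled (see below). In form: [{"dx": .., "dy": .., "dz": .., "ax": .., "ay": .., "az": ..}, ...]. A call has exactly 8 rows; each row is the pose to reach, as a shift and turn from the pose commanded when the call began, along the tool's axes at that moment; what a row does not reach only later rows make up. The controller multiplies each number of a shift by 0.2 m and each number of a turn by 45 degrees. A row lasts 1/8 s, in which the tool goes at most 62.5 mm and 10.7 degrees, less where a joint would pass 70% of its speed; a pose out of reach is approached as far as the arm can. A call with a number of a shift or a turn outside -1 to 1 is refused whole. A call with a gripper value outside its range is refused whole. "hand" is the closure, from -1 (fully open) to 1 (shut), set as the call begins (left out, the last holds). The fingers move at their own pace and stop on an object; "newtons" is the grip in N (left out, the last holds). Time passes only in rows, so rows that repeat a pose let the fingers close, or fill a call up. It gives the time, the measured TCP pose, the force and the opening at its end, in the units of the state.
- observe(): the state, without advancing time (a new reading comes with each control period).
- camera(name): name is "side" or "top" or "wrist"; returns a dict with "color" (420x560x3 uint8, red, green, blue), "vfov" (degrees; the focal length in pixels is half the picture's height over the tangent of half this angle, whatever the lens; pixels are square), "cx", "cy" (the principal point, pixels), "view" (4x4, takes a point from world to camera coordinates); the wrist camera has in their place "tool_from_camera" (4x4, takes a point from camera to tool coordinates, whose origin is the TCP and whose axes are the flange's). Camera axes: x right, y up, looking along -z (the intrinsics and any distortion apply to the point x, -y, -z); pixel columns grow to the right and rows downward; lengths in m; the calibration is good to about 2 mm. A picture is of the moment at which its call begins: read the wrist's pose just before it. There is no depth.
- finish_job(): hands the job in, once; it reports no verdict.
Trained networks look in the newest picture that a camera, given by its name, has taken for a name from the list of things; names that differ only in an ending like _2 or _b are one class to them, and where a whole thing is asked for, a point or a joint stands for the part that bears it (a point fixed in the world has none). Each returns a list of dicts, best first, with "p" (0 to 1); they miss things now and then, are a little off and sometimes report something else, mostly with a low value. They report only what shows in the picture. A call takes as long as a camera call. They do not tell look-alikes from the thing itself.
- search_frame(thing, camera): "location" ([x, y, z] in m, in the coordinates of the camera as it stood for that picture, good to about 4 mm: the middle of the surface that is visible of it).
- tip_of(thing, camera): "location" ([x, y, z] in m, in the coordinates of the camera as it stood for that picture, good to about 4 mm: a listed point, or the origin of a listed thing).
The state is a dict: "time_s": time; "joints": joint angles; "joint_vel": joint speeds; "joint_torque": joint torques, N m; "tcp_pos": TCP position; "ee_rot": TCP orientation; "ft_force": force on the tool from outside, world axes, zero at the start; "moment": the same for the moment, N m; "finger_gap": finger opening in m.
Only numpy, scipy, OpenCV 4.12 (cv2) and the standard library are available. Lean on these libraries where they do the work, as an engineer would, in place of code of your own. Each camera call takes 0.05 s, during which the arm holds its last target.

## Working session

There is one attempt and no reset: what is moved stays moved. The work goes in short steps, Python scripts to look and compute and a tool call to move; the robot and the scene stay as the last step left them, time stands still between calls to the robot, and variables do not carry over. Pictures are saved under pics/ and viewed, and the job is handed in when it is done.

Besides the shell and the picture viewer there is one more tool, called after "Call:" in YAML: its name, and indented under it one key for each argument. arm_command: Moves the arm, as the interface text tells. Shifts and turns lie within -1 to 1; 1 stands for 0.2 m of shift or 45 degrees of turn. Its arguments: {"type":"object","properties":{"motion":{"type":"array"},"hand":{"type":"number"},"newtons":{"type":"number"}},"required":["motion"]}

```bash
ls; mkdir -p pics; cat > h.py <<'E'
import numpy as np, cv2
from station import *
from scipy.spatial.transform import Rotation as R
def snap(n,f):
    c=camera(n); cv2.imwrite(f'pics/{f}.png',c['color'][:,:,::-1]); return c
def w(c,p):
    V=np.linalg.inv(np.array(c['view'])); return (V@np.r_[p,1])[:3]
E
python3 - <<'E'
from h import *
s=observe(); print({k:np.round(v,3) for k,v in s.items()})
for n in ('top','side','wrist'):
    c=snap(n,n+'0'); print(n,{k:c[k] for k in c if k!='color'})
    if n!='wrist':
        for t in 'console carriage_tab tube1 tube2 tube3 tube4 tube5 cap1 cap2 cap3 cap4 cap5 tray dial_grip dial_pointer start_top foam_rack amber_bottle wash_bottle jar reagent'.split():
            print(t,[(round(d['p'],2),np.round(w(c,d['location']),3).tolist()) for d in tip_of(t,n)][:6])
E
```

```text
pics
{'time_s': np.float64(0.0), 'joints': array([-1.445,  0.343,  1.525,  0.   ,  1.275, -0.146]), 'joint_vel': array([-0.001,  0.002,  0.002,  0.001,  0.001,  0.   ]), 'joint_torque': array([-0.0000e+00, -4.3367e+01, -2.4601e+01, -0.0000e+00,  8.0000e-03,
       -0.0000e+00]), 'tcp_pos': array([ 0.141, -0.505,  0.231]), 'ee_rot': array([-3.14 , -0.   ,  0.272]), 'ft_force': array([ 0.323, -0.722,  0.285]), 'moment': array([-0.012, -0.001, -0.056]), 'finger_gap': np.float64(0.085)}
top {'vfov': 48.82743790035569, 'cx': 277.8741555926944, 'cy': 212.15886581359447, 'view': array([[-0.02994532, -0.99954857, -0.00243727,  0.0190471 ],
       [ 0.98648621, -0.02994677,  0.1610843 , -0.45092218],
       [-0.16108457,  0.00241939,  0.98693764, -1.26326929],
       [ 0.        ,  0.        ,  0.        ,  1.        ]])}
console [(0.7, [0.595, -0.0, 0.0]), (0.62, [0.564, 0.118, 0.129]), (0.25, [0.565, 0.115, 0.112])]
carriage_tab [(0.73, [0.48, 0.065, 0.103]), (0.65, [0.687, 0.42, 0.002])]
tube1 [(0.77, [0.57, 0.027, 0.126]), (0.72, [0.57, -0.018, 0.126]), (0.69, [0.558, 0.163, 0.126]), (0.6
[... 4042 characters left out ...]
]
start_top [(0.64, [0.645, -0.132, 0.083])]
foam_rack [(0.78, [0.461, 0.362, 0.001])]
amber_bottle [(0.84, [0.682, 0.417, -0.002])]
wash_bottle [(0.71, [0.687, 0.294, 0.001])]
jar [(0.56, [0.692, -0.425, 0.009])]
reagent [(0.75, [0.661, -0.297, -0.0])]
wrist {'vfov': 70.34107898456264, 'cx': 285.91653927276633, 'cy': 214.6241443553912, 'tool_from_camera': array([[-2.36599389e-04,  9.58726386e-01,  2.84330197e-01,
         7.21543686e-02],
       [ 9.99999919e-01,  1.34028993e-04,  3.80199639e-04,
         6.12874360e-04],
       [ 3.26398936e-04,  2.84330264e-01, -9.58726340e-01,
        -1.43145133e-01],
       [ 0.00000000e+00,  0.00000000e+00,  0.00000000e+00,
         1.00000000e+00]])}
```

View pics/top0.png

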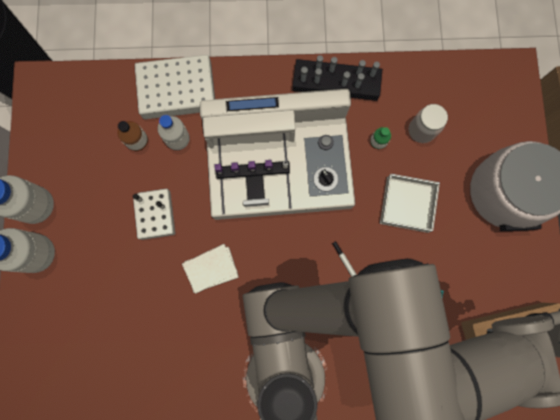

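View pics/side0.png

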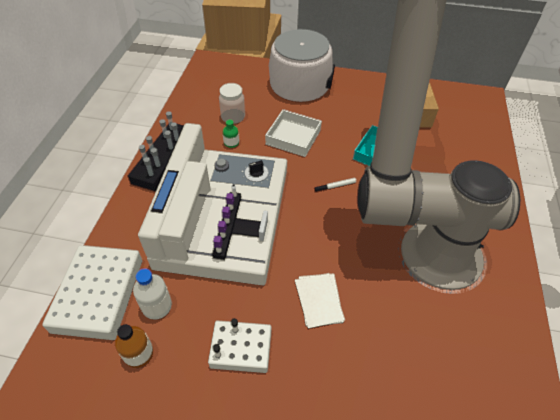

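```bash
cat >> h.py <<'E'
def tgt(p,yaw,s=None):
    "numbers of move from measured pose to tool-down pose p,yaw"
    s=s or observe(); r0=R.from_euler('xyz',s['ee_rot']); r1=R.from_euler('xyz',[np.pi,0,yaw])
    d=r0.inv().apply(np.array(p)-s['tcp_pos'])/0.2; a=(r0.inv()*r1).as_rotvec()/(np.pi/4)
    print('d',np.round(d,3),'a',np.round(a,3))
def st():
    s=observe(); print(round(float(s['time_s']),2),np.round(s['tcp_pos'],4),np.round(s['ee_rot'],3),'F',np.round(s['ft_force'],1),'M',np.round(s['moment'],2),'gap',round(float(s['finger_gap']),4)); return s
E
python3 - <<'E'
from h import *
import cv2
im=cv2.imread('pics/top0.png'); cv2.imwrite('pics/top0z.png',cv2.resize(im[85:225,195:365],None,fx=4,fy=4,interpolation=cv2.INTER_CUBIC))
tgt([0.30,-0.36,0.37],1.057); tgt([.5,0.0,.40],1.63)
E
```

```text
d [ 0.962 -0.488 -0.693] a [ 0.  0. -1.]
d [ 2.408 -1.954 -0.844] a [ 0.     0.    -1.729]
```

View pics/top0z.png

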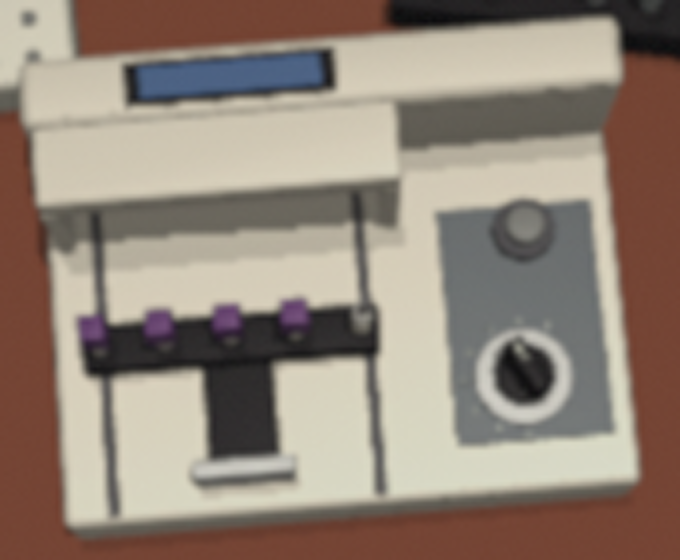

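Call:
arm_command:
  motion:
    - {"dx": 0.96, "dy": -0.49, "dz": -0.69, "az": -1}
    - {"dx": 0.96, "dy": -0.49, "dz": -0.69, "az": -1}
    - {"dx": 0.96, "dy": -0.49, "dz": -0.69, "az": -1}
    - {"dx": 0.96, "dy": -0.49, "dz": -0.69, "az": -1}
    - {"dx": 0.96, "dy": -0.49, "dz": -0.69, "az": -1}
    - {"dx": 0.96, "dy": -0.49, "dz": -0.69, "az": -1}
    - {"dx": 0.96, "dy": -0.49, "dz": -0.69, "az": -1}
    - {"dx": 0.96, "dy": -0.49, "dz": -0.69, "az": -1}

```text
validation failed for argument at $.mo...
```

```bash
python3 - <<'E'
from h import *
st();tgt([.46,-0.2,.36],1.63);tgt([.56,0.02,.32],1.63)
E
```

```text
2.25 [ 0.141  -0.5057  0.2313] [3.141 0.    0.272] F [ 0.3 -0.1  1.2] M [ 0.02  0.04 -0.01] gap 0.0854
d [ 1.947 -1.044 -0.644] a [ 0.     0.    -1.729]
d [ 2.724 -1.97  -0.444] a [ 0.     0.    -1.729]
```

Call:
arm_command:
  motion:
    - {"dx": 0.96, "dy": -0.49, "dz": -0.69, "ax": 0, "ay": 0, "az": -1}
    - {"dx": 0.96, "dy": -0.49, "dz": -0.69, "ax": 0, "ay": 0, "az": -1}
    - {"dx": 0.96, "dy": -0.49, "dz": -0.69, "ax": 0, "ay": 0, "az": -1}
    - {"dx": 0.96, "dy": -0.49, "dz": -0.69, "ax": 0, "ay": 0, "az": -1}
    - {"dx": 0.96, "dy": -0.49, "dz": -0.69, "ax": 0, "ay": 0, "az": -1}
    - {"dx": 0.96, "dy": -0.49, "dz": -0.69, "ax": 0, "ay": 0, "az": -1}
    - {"dx": 0.96, "dy": -0.49, "dz": -0.69, "ax": 0, "ay": 0, "az": -1}
    - {"dx": 0.96, "dy": -0.49, "dz": -0.69, "ax": 0, "ay": 0, "az": -1}

```text
time_s: 3.25
tcp_pos: [0.2987, -0.3604, 0.3683]
ee_rot: [-3.14, -0.001, 1.055]
ft_force: [-0.4, -0.5, 0.2]
finger_gap: 0.0854
```

```bash
python3 - <<'E'
from h import *
st();tgt([.46,-0.2,.36],1.63);tgt([.56,0.02,.32],1.63)
E
```

```text
3.25 [ 0.2987 -0.3604  0.3683] [-3.140e+00 -1.000e-03  1.055e+00] F [-0.4 -0.5  0.2] M [-0.08  0.01  0.07] gap 0.0854
d [1.095 0.306 0.042] a [-0.002 -0.002 -0.733]
d [2.299 0.198 0.243] a [-0.002 -0.002 -0.733]
```

Call:
arm_command:
  motion:
    - {"dx": 1, "dy": 0.3, "dz": 0, "ax": 0, "ay": 0, "az": -0.73}
    - {"dx": 1, "dy": 0.3, "dz": 0, "ax": 0, "ay": 0, "az": -0.73}
    - {"dx": 1, "dy": 0.3, "dz": 0, "ax": 0, "ay": 0, "az": -0.73}
    - {"dx": 1, "dy": 0.3, "dz": 0, "ax": 0, "ay": 0, "az": -0.73}
    - {"dx": 1, "dy": 0.3, "dz": 0, "ax": 0, "ay": 0, "az": -0.73}
    - {"dx": 1, "dy": 0.3, "dz": 0, "ax": 0, "ay": 0, "az": -0.73}
    - {"dx": 1, "dy": 0.3, "dz": 0, "ax": 0, "ay": 0, "az": -0.73}
    - {"dx": 1, "dy": 0.3, "dz": 0, "ax": 0, "ay": 0, "az": -0.73}

```text
time_s: 4.25
tcp_pos: [0.4496, -0.2158, 0.3694]
ee_rot: [3.142, 0.0, 1.629]
ft_force: [-0.2, 0.2, -0.2]
finger_gap: 0.0852
```

```bash
python3 - <<'E'
from h import *
st();tgt([.53,-0.02,.34],1.63)
E
```

```text
4.25 [ 0.4496 -0.2158  0.3694] [3.142 0.    1.629] F [-0.2  0.2 -0.2] M [-0.03  0.02  0.02] gap 0.0852
d [0.954 0.458 0.147] a [ 0.     0.    -0.002]
```

Call:
arm_command:
  motion:
    - {"dx": 0.95, "dy": 0.45, "dz": 0.1, "ax": 0, "ay": 0, "az": 0}
    - {"dx": 0.95, "dy": 0.45, "dz": 0.1, "ax": 0, "ay": 0, "az": 0}
    - {"dx": 0.95, "dy": 0.45, "dz": 0.1, "ax": 0, "ay": 0, "az": 0}
    - {"dx": 0.95, "dy": 0.45, "dz": 0.1, "ax": 0, "ay": 0, "az": 0}
    - {"dx": 0.95, "dy": 0.45, "dz": 0.1, "ax": 0, "ay": 0, "az": 0}
    - {"dx": 0.95, "dy": 0.45, "dz": 0.1, "ax": 0, "ay": 0, "az": 0}
    - {"dx": 0.95, "dy": 0.45, "dz": 0.1, "ax": 0, "ay": 0, "az": 0}
    - {"dx": 0.95, "dy": 0.45, "dz": 0.1, "ax": 0, "ay": 0, "az": 0}

```text
time_s: 5.25
tcp_pos: [0.5285, -0.021, 0.3495]
ee_rot: [3.141, 0.0, 1.629]
ft_force: [0.3, 0.4, 0.4]
finger_gap: 0.0853
```

```bash
cat >> h.py <<'E'
def wsnap(f):
    s=observe(); c=snap('wrist',f); T=np.eye(4); T[:3,:3]=R.from_euler('xyz',s['ee_rot']).as_matrix(); T[:3,3]=s['tcp_pos']
    M=T@np.array(c['tool_from_camera']); c['view']=np.linalg.inv(M); return c
def proj(c,p):
    q=np.array(c['view'])@np.r_[p,1]; f=210/np.tan(np.radians(c['vfov'])/2); return np.array([c['cx']+f*q[0]/-q[2], c['cy']-f*q[1]/-q[2]])
def ray(c,uv,z):
    "world point at height z under pixel"
    f=210/np.tan(np.radians(c['vfov'])/2); M=np.linalg.inv(np.array(c['view']))
    d=M[:3,:3]@np.array([(uv[0]-c['cx'])/f,-(uv[1]-c['cy'])/f,-1]); o=M[:3,3]; return o+d*(z-o[2])/d[2]
E
python3 - <<'E'
from h import *
st(); c=wsnap('w1')
for t in 'console carriage_tab tube1 cap1 dial_grip dial_pointer start_top'.split():
    print(t,[(round(d['p'],2),np.round(w(c,d['location']),4).tolist()) for d in tip_of(t,'wrist')][:6])
E
```

```text
5.25 [ 0.5285 -0.021   0.3495] [3.141 0.    1.629] F [0.3 0.4 0.4] M [-0.03 -0.02 -0.02] gap 0.0853
console [(0.85, [0.6006, -0.0014, -0.0018])]
carriage_tab [(0.8, [0.4731, 0.0643, 0.1008])]
tube1 [(0.9, [0.5751, -0.0168, 0.1242]), (0.87, [0.5716, 0.071, 0.1273]), (0.69, [0.5694, 0.0317, 0.127]), (0.65, [0.56, 0.1668, 0.1244])]
cap1 [(0.83, [0.5666, 0.0716, 0.1093]), (0.68, [0.5621, 0.16, 0.1119]), (0.68, [0.5664, 0.117, 0.1132]), (0.63, [0.5699, 0.028, 0.1162])]
dial_grip [(0.57, [0.5407, -0.127, 0.0969])]
dial_pointer [(0.72, [0.5539, -0.1199, 0.1041])]
start_top [(0.51, [0.647, -0.1358, 0.0836]), (0.32, [0.5689, 0.1185, 0.1115])]
```

View pics/w1.png

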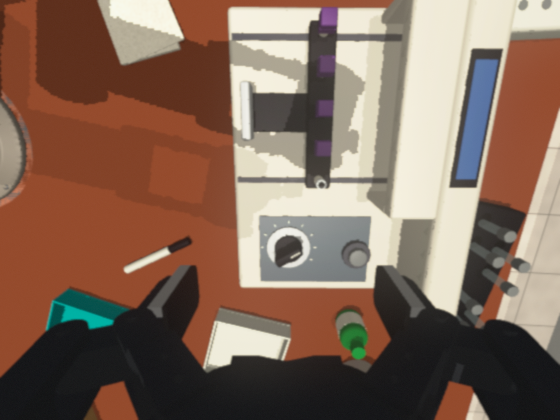

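```bash
python3 - <<'E'
from h import *
import json
im=cv2.imread('pics/w1.png'); z=im[0:300,220:420]; cv2.imwrite('pics/w1z.png',cv2.resize(im[0:200,220:400],None,fx=4,fy=3.9999,interpolation=cv2.INTER_CUBIC)[:,:720][:600*4//3])
cv2.imwrite('pics/w1d.png',cv2.resize(im[205:280,240:390],None,fx=5,fy=5,interpolation=cv2.INTER_CUBIC))
E
python3 -c "
import cv2;im=cv2.imread('pics/w1.png');cv2.imwrite('pics/w1z.png',cv2.resize(im[0:195,230:350],None,fx=3,fy=3,interpolation=cv2.INTER_CUBIC))"
```

```text
(no output)
```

View pics/w1z.png

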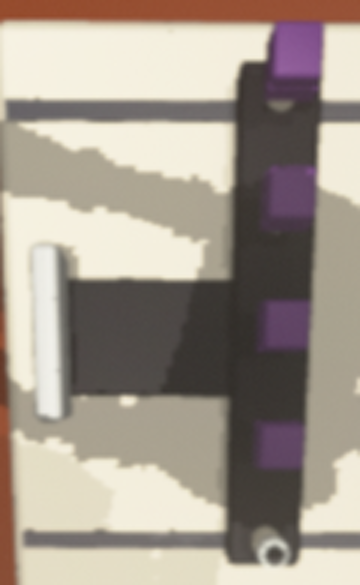

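View pics/w1d.png

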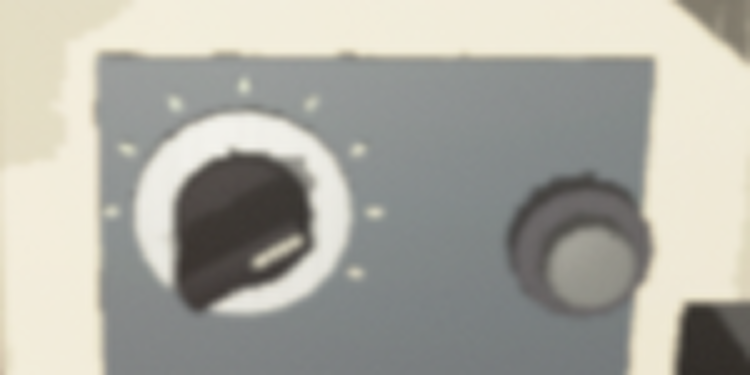

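```bash
python3 - <<'E'
from h import *
import pickle
s=observe(); T=np.eye(4); T[:3,:3]=R.from_euler('xyz',s['ee_rot']).as_matrix(); T[:3,3]=s['tcp_pos']
c=camera('wrist'); c['view']=np.linalg.inv(T@np.array(c['tool_from_camera']))
im=c['color'].astype(int)
g=cv2.cvtColor(c['color'],cv2.COLOR_RGB2GRAY).astype(float)
# front edge: red/white transition per row
hsv=cv2.cvtColor(c['color'],cv2.COLOR_RGB2HSV)
pts=[]
for v in range(15,285,3):
    row=(c['color'][v,215:255,1].astype(int)); d=np.diff(row); k=np.argmax(d); 
    if d[k]>40: pts.append(ray(c,(215+k+.5,v),.06)[:2])
pts=np.array(pts); p=np.polyfit(pts[:,1],pts[:,0],1); r=pts[:,0]-np.polyval(p,pts[:,1]); k=abs(r)<.003; p=np.polyfit(pts[k,1],pts[k,0],1); print('front edge yaw',-np.arctan(p[0]),'x at y0',p[1],k.sum(),len(k))
# tab, dial, button pixel estimates
for n,uv,z in [('tabL',(230+48/3,245/3),.104),('tabR',(230+52/3,417/3),.104),('btn',(240+590/5,205+265/5),.078),('t5',(230+272/3,549/3),.1245),('c4',(230+284/3,445/3),.1365),('c3',(230+289/3,325/3),.1365),('c2',(230+293/3,194/3),.1365),('c1',(230+300/3,48/3),.1365)]:
    print(n,np.round(ray(c,uv,z),4))
E
```

```text
front edge yaw 0.05205465789449061 x at y0 0.45219161253087803 76 76
tabL [0.4734 0.0999 0.104 ]
tabR [0.4765 0.0332 0.104 ]
btn [ 0.6448 -0.1331  0.078 ]
t5 [ 0.5717 -0.0136  0.1245]
c4 [0.571  0.0296 0.1365]
c3 [0.5686 0.0736 0.1365]
c2 [0.5657 0.1182 0.1365]
c1 [0.5635 0.164  0.1365]
```

```bash
python3 - <<'E'
from h import *
st();tgt([.570,.029,.19],1.625);tgt([.570,.029,.107],1.625)
E
```

```text
5.7 [ 0.5286 -0.02    0.3493] [-3.142  0.     1.631] F [0.7 0.4 0.2] M [ 0.04 -0.01  0.02] gap 0.0856
d [0.232 0.221 0.796] a [-0.     0.     0.007]
d [0.232 0.221 1.211] a [-0.     0.     0.007]
```

Call:
arm_command:
  motion:
    - {"dx": 0.235, "dy": 0.22, "dz": 0.2, "ax": 0, "ay": 0, "az": 0.005}
    - {"dx": 0.235, "dy": 0.22, "dz": 0.4, "ax": 0, "ay": 0, "az": 0.005}
    - {"dx": 0.235, "dy": 0.22, "dz": 0.6, "ax": 0, "ay": 0, "az": 0.005}
    - {"dx": 0.235, "dy": 0.22, "dz": 0.8, "ax": 0, "ay": 0, "az": 0.005}
    - {"dx": 0.235, "dy": 0.22, "dz": 0.9, "ax": 0, "ay": 0, "az": 0.005}
    - {"dx": 0.235, "dy": 0.22, "dz": 0.95, "ax": 0, "ay": 0, "az": 0.005}
    - {"dx": 0.235, "dy": 0.22, "dz": 0.95, "ax": 0, "ay": 0, "az": 0.005}
    - {"dx": 0.235, "dy": 0.22, "dz": 0.95, "ax": 0, "ay": 0, "az": 0.005}
  hand: 0
  newtons: 60

```text
time_s: 6.7
tcp_pos: [0.5704, 0.0295, 0.1604]
ee_rot: [3.14, 0.0, 1.627]
ft_force: [0.6, 0.2, 0.6]
finger_gap: 0.0427
```

```bash
python3 - <<'E'
from h import *
st();tgt([.570,.029,.107],1.625);c=wsnap('w2');snap('side','s2')
im=cv2.imread('pics/s2.png'); cv2.imwrite('pics/s2z.png',cv2.resize(im[100:300,140:340],None,fx=3,fy=3))
E
```

```text
6.7 [0.5704 0.0295 0.1604] [3.14  0.    1.627] F [0.6 0.2 0.6] M [ 0.01 -0.01 -0.02] gap 0.0427
d [-0.002 -0.003  0.267] a [0.003 0.    0.002]
```

View pics/w2.png

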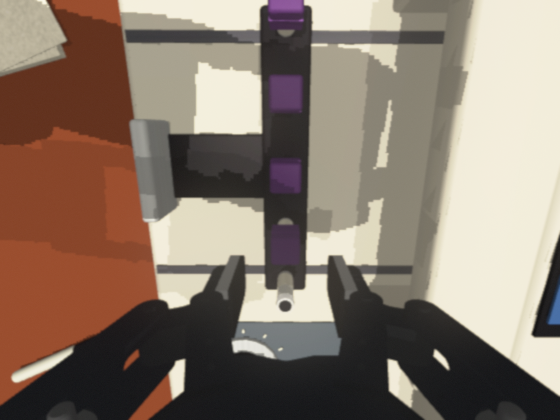

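View pics/s2z.png

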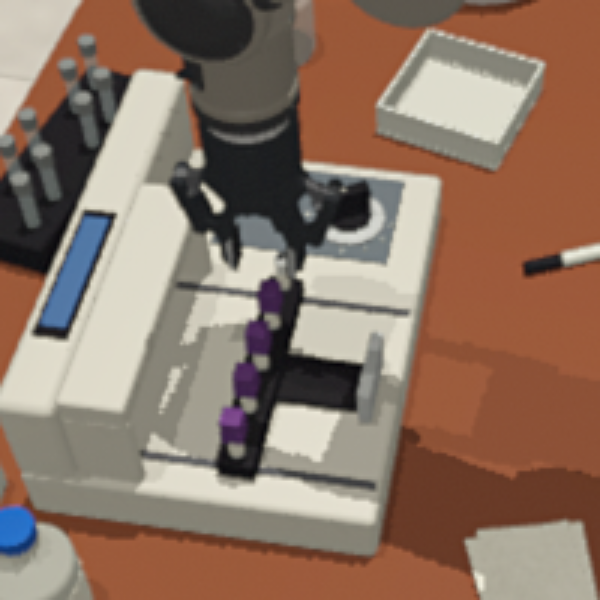

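```bash
python3 - <<'E'
from h import *
c=wsnap('w2b')
for uv in [(286,244),(286,176),(286,93)]: print(np.round(ray(c,uv,.1365),4))
print(proj(c,[.570,.029,.1365]))
E
```

```text
[0.5701 0.0333 0.1365]
[0.5678 0.0743 0.1365]
[0.5654 0.1177 0.1365]
[285.47000658 250.51444483]
```

Call:
arm_command:
  motion:
    - {"dx": 0.005, "dy": 0, "dz": 0.08, "ax": 0, "ay": 0, "az": 0}
    - {"dx": 0.005, "dy": 0, "dz": 0.16, "ax": 0, "ay": 0, "az": 0}
    - {"dx": 0.005, "dy": 0, "dz": 0.22, "ax": 0, "ay": 0, "az": 0}
    - {"dx": 0.005, "dy": 0, "dz": 0.265, "ax": 0, "ay": 0, "az": 0}
    - {"dx": 0.005, "dy": 0, "dz": 0.265, "ax": 0, "ay": 0, "az": 0}
    - {"dx": 0.005, "dy": 0, "dz": 0.265, "ax": 0, "ay": 0, "az": 0}
    - {"dx": 0.005, "dy": 0, "dz": 0.265, "ax": 0, "ay": 0, "az": 0}
    - {"dx": 0.005, "dy": 0, "dz": 0.265, "ax": 0, "ay": 0, "az": 0}

```text
time_s: 7.85
tcp_pos: [0.5699, 0.0305, 0.1067]
ee_rot: [3.141, 0.0, 1.627]
ft_force: [-0.8, -0.2, -1.0]
finger_gap: 0.0428
```

Call:
arm_command:
  motion:
    - {"dx": 0, "dy": 0, "dz": 0, "ax": 0, "ay": 0, "az": 0}
    - {"dx": 0, "dy": 0, "dz": 0, "ax": 0, "ay": 0, "az": 0}
    - {"dx": 0, "dy": 0, "dz": 0, "ax": 0, "ay": 0, "az": 0}
    - {"dx": 0, "dy": 0, "dz": 0, "ax": 0, "ay": 0, "az": 0}
    - {"dx": 0, "dy": 0, "dz": 0, "ax": 0, "ay": 0, "az": 0}
    - {"dx": 0, "dy": 0, "dz": 0, "ax": 0, "ay": 0, "az": 0}
    - {"dx": 0, "dy": 0, "dz": 0, "ax": 0, "ay": 0, "az": 0}
    - {"dx": 0, "dy": 0, "dz": 0, "ax": 0, "ay": 0, "az": 0}
  hand: 1
  newtons: 70

```text
time_s: 8.85
tcp_pos: [0.5697, 0.0305, 0.1064]
ee_rot: [3.142, 0.0, 1.627]
ft_force: [-1.6, -0.1, 3.8]
finger_gap: 0.0171
```

Call:
arm_command:
  motion:
    - {"dx": 0, "dy": 0, "dz": -0.015, "ax": 0, "ay": 0, "az": 0}
    - {"dx": 0, "dy": 0, "dz": -0.03, "ax": 0, "ay": 0, "az": 0}
    - {"dx": 0, "dy": 0, "dz": -0.06, "ax": 0, "ay": 0, "az": 0}
    - {"dx": 0, "dy": 0, "dz": -0.12, "ax": 0, "ay": 0, "az": 0}
    - {"dx": 0, "dy": 0, "dz": -0.2, "ax": 0, "ay": 0, "az": 0}
    - {"dx": 0, "dy": 0, "dz": -0.3, "ax": 0, "ay": 0, "az": 0}
    - {"dx": 0, "dy": 0, "dz": -0.4, "ax": 0, "ay": 0, "az": 0}
    - {"dx": 0, "dy": 0, "dz": -0.45, "ax": 0, "ay": 0, "az": 0}

```text
time_s: 9.85
tcp_pos: [0.5703, 0.0305, 0.1985]
ee_rot: [3.139, 0.001, 1.627]
ft_force: [-0.2, -0.1, 0.1]
finger_gap: 0.0169
```

```bash
python3 - <<'E'
from h import *
st();snap('side','s3');c=wsnap('w3');tgt([.48,-.33,.2],1.625)
im=cv2.imread('pics/s3.png'); cv2.imwrite('pics/s3z.png',cv2.resize(im[100:300,140:340],None,fx=3,fy=3))
E
```

```text
9.85 [0.5703 0.0305 0.1985] [3.139e+00 1.000e-03 1.627e+00] F [-0.2 -0.1  0.1] M [-0.01 -0.03 -0.04] gap 0.0169
d [-1.774 -0.551 -0.011] a [0.004 0.001 0.002]
```

View pics/s3z.png

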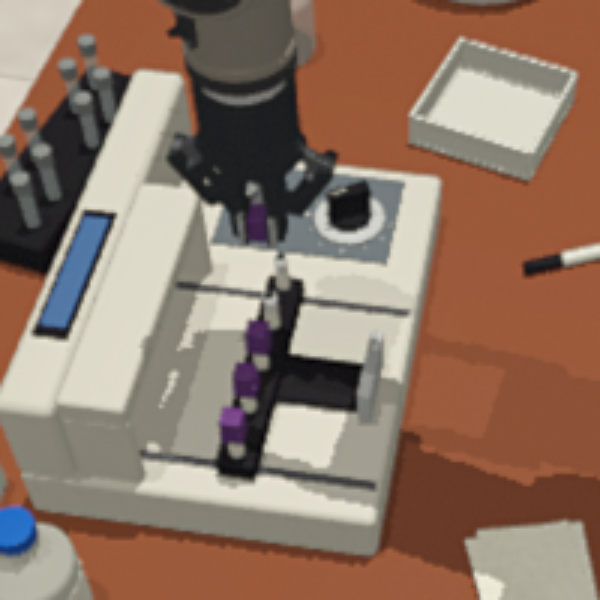

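```bash
cat >> h.py <<'E'
def tray():
    for n in ('side','top'):
        c=camera(n)
        print(n,[(round(d['p'],2),np.round(w(c,d['location']),3).tolist()) for d in tip_of('tray',n)][:3])
        x0=dict(side=(240,100),top=(360,160))[n]; 
        # white rim blob -> min area rect near
        cv2.imwrite(f'pics/tray_{n}.png',cv2.resize(c['color'][x0[1]:x0[1]+80,x0[0]:x0[0]+100,::-1],None,fx=6,fy=6,interpolation=cv2.INTER_CUBIC))
E
python3 - <<'E'
from h import *
tray()
E
```

```text
side [(0.77, [0.431, -0.362, -0.0]), (0.71, [0.179, -0.348, -0.001])]
top [(0.88, [0.179, -0.349, 0.003]), (0.73, [0.434, -0.364, -0.0])]
```

View pics/tray_top.png

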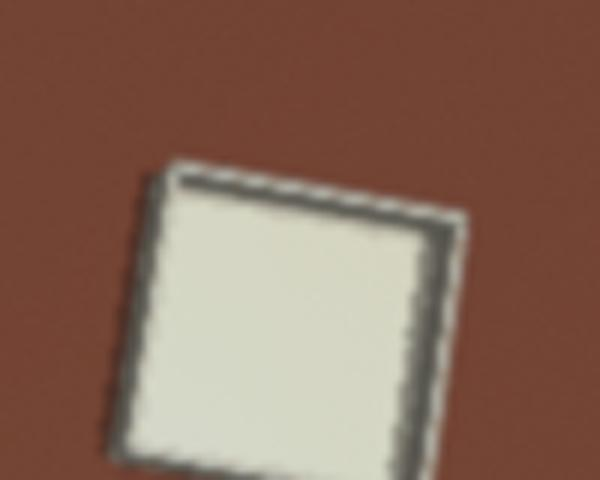

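Call:
arm_command:
  motion:
    - {"dx": -0.2, "dy": -0.06, "dz": -0.05, "ax": 0, "ay": 0, "az": 0}
    - {"dx": -0.4, "dy": -0.12, "dz": -0.05, "ax": 0, "ay": 0, "az": 0}
    - {"dx": -0.6, "dy": -0.18, "dz": -0.05, "ax": 0, "ay": 0, "az": 0}
    - {"dx": -0.8, "dy": -0.24, "dz": -0.05, "ax": 0, "ay": 0, "az": 0}
    - {"dx": -1, "dy": -0.3, "dz": -0.05, "ax": 0, "ay": 0, "az": 0}
    - {"dx": -1, "dy": -0.36, "dz": -0.05, "ax": 0, "ay": 0, "az": 0}
    - {"dx": -1, "dy": -0.42, "dz": 0, "ax": 0, "ay": 0, "az": 0}
    - {"dx": -1, "dy": -0.45, "dz": 0, "ax": 0, "ay": 0, "az": 0}

```text
time_s: 11.15
tcp_pos: [0.4898, -0.1732, 0.1954]
ee_rot: [-3.139, -0.002, 1.627]
ft_force: [-0.6, -0.0, -0.4]
finger_gap: 0.0168
```

```bash
python3 - <<'E'
from h import *
st();tgt([.458,-.337,.03],1.627)
E
```

```text
11.15 [ 0.4898 -0.1732  0.1954] [-3.139e+00 -2.000e-03  1.627e+00] F [-0.6 -0.  -0.4] M [ 0.03 -0.02  0.01] gap 0.0168
d [-0.81  -0.203  0.826] a [-0.003 -0.002 -0.   ]
```

Call:
arm_command:
  motion:
    - {"dx": -0.25, "dy": -0.08, "dz": 0, "ax": 0, "ay": 0, "az": 0}
    - {"dx": -0.5, "dy": -0.14, "dz": 0.1, "ax": 0, "ay": 0, "az": 0}
    - {"dx": -0.75, "dy": -0.19, "dz": 0.25, "ax": 0, "ay": 0, "az": 0}
    - {"dx": -0.81, "dy": -0.2, "dz": 0.45, "ax": 0, "ay": 0, "az": 0}
    - {"dx": -0.81, "dy": -0.2, "dz": 0.6, "ax": 0, "ay": 0, "az": 0}
    - {"dx": -0.81, "dy": -0.2, "dz": 0.75, "ax": 0, "ay": 0, "az": 0}
    - {"dx": -0.81, "dy": -0.2, "dz": 0.82, "ax": 0, "ay": 0, "az": 0}
    - {"dx": -0.81, "dy": -0.2, "dz": 0.82, "ax": 0, "ay": 0, "az": 0}

```text
time_s: 12.15
tcp_pos: [0.4601, -0.3376, 0.0319]
ee_rot: [-3.141, -0.001, 1.627]
ft_force: [0.6, 0.1, -1.0]
finger_gap: 0.0169
```

```bash
python3 - <<'E'
from h import *
st();c=snap('side','s4')
im=cv2.imread('pics/s4.png'); cv2.imwrite('pics/s4z.png',cv2.resize(im[60:220,230:430],None,fx=4,fy=3.75))
E
```

```text
12.15 [ 0.4601 -0.3376  0.0319] [-3.141e+00 -1.000e-03  1.627e+00] F [ 0.6  0.1 -1. ] M [ 0.05 -0.03  0.08] gap 0.0169
```

View pics/s4z.png

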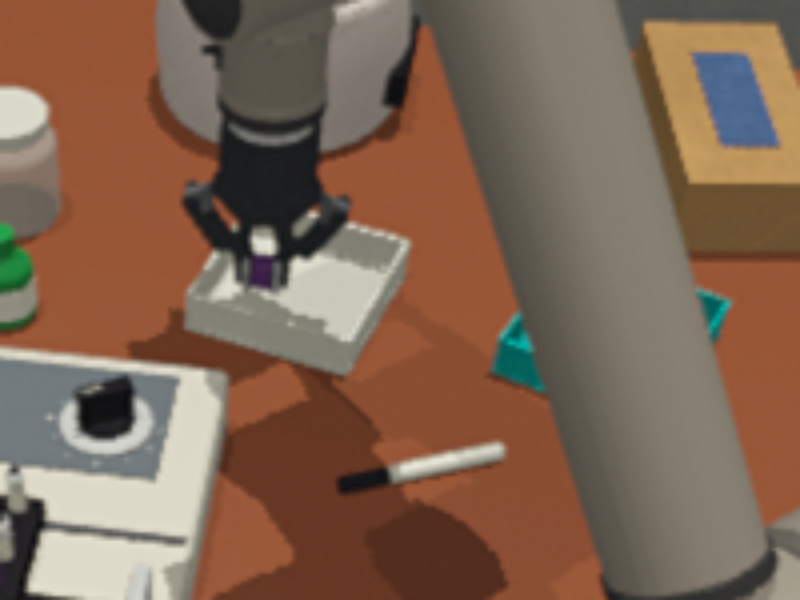

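Call:
arm_command:
  motion:
    - {"dx": 0, "dy": 0, "dz": 0.03, "ax": 0, "ay": 0, "az": 0}
    - {"dx": 0, "dy": 0, "dz": 0.05, "ax": 0, "ay": 0, "az": 0}
    - {"dx": 0, "dy": 0, "dz": 0.07, "ax": 0, "ay": 0, "az": 0}
    - {"dx": 0, "dy": 0, "dz": 0.07, "ax": 0, "ay": 0, "az": 0}
    - {"dx": 0, "dy": 0, "dz": 0.07, "ax": 0, "ay": 0, "az": 0}
    - {"dx": 0, "dy": 0, "dz": 0.07, "ax": 0, "ay": 0, "az": 0}
    - {"dx": 0, "dy": 0, "dz": 0.07, "ax": 0, "ay": 0, "az": 0}
    - {"dx": 0, "dy": 0, "dz": 0.07, "ax": 0, "ay": 0, "az": 0}

```text
time_s: 13.2
tcp_pos: [0.4601, -0.3383, 0.0184]
ee_rot: [3.142, 0.0, 1.627]
ft_force: [-0.1, 0.4, -1.2]
finger_gap: 0.0166
```

Call:
arm_command:
  motion:
    - {"dx": 0, "dy": 0, "dz": 0, "ax": 0, "ay": 0, "az": 0}
    - {"dx": 0, "dy": 0, "dz": 0, "ax": 0, "ay": 0, "az": 0}
    - {"dx": 0, "dy": 0, "dz": 0, "ax": 0, "ay": 0, "az": 0}
    - {"dx": 0, "dy": 0, "dz": -0.1, "ax": 0, "ay": 0, "az": 0}
    - {"dx": 0, "dy": 0, "dz": -0.3, "ax": 0, "ay": 0, "az": 0}
    - {"dx": 0, "dy": 0, "dz": -0.6, "ax": 0, "ay": 0, "az": 0}
    - {"dx": 0, "dy": 0, "dz": -0.85, "ax": 0, "ay": 0, "az": 0}
    - {"dx": 0, "dy": 0, "dz": -0.95, "ax": 0, "ay": 0, "az": 0}
  hand: 0.2

```text
time_s: 14.2
tcp_pos: [0.461, -0.339, 0.212]
ee_rot: [3.138, 0.004, 1.627]
ft_force: [-0.2, -0.4, -0.8]
finger_gap: 0.0344
```

```bash
python3 - <<'E'
from h import *
st();c=wsnap('w5');tgt([.5675,.0742,.20],1.627);tgt([.5675,.0742,.106],1.627)
E
```

```text
14.2 [ 0.461 -0.339  0.212] [3.138 0.004 1.627] F [-0.2 -0.4 -0.8] M [ 0.    0.   -0.01] gap 0.0344
d [2.035 0.645 0.059] a [ 0.007  0.007 -0.   ]
d [2.038 0.643 0.529] a [ 0.007  0.007 -0.   ]
```

View pics/w5.png

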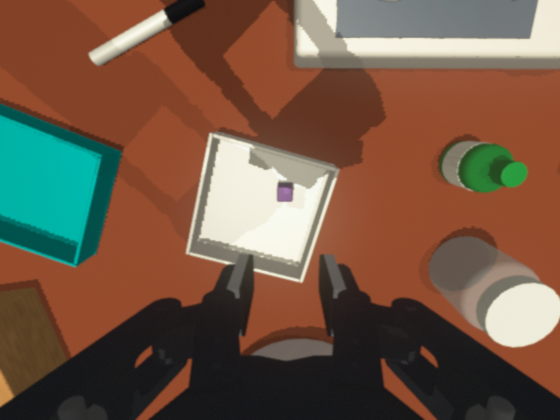

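Call:
arm_command:
  motion:
    - {"dx": 0.2, "dy": 0.06, "dz": 0, "ax": 0, "ay": 0, "az": 0}
    - {"dx": 0.4, "dy": 0.12, "dz": 0, "ax": 0, "ay": 0, "az": 0}
    - {"dx": 0.6, "dy": 0.18, "dz": 0, "ax": 0, "ay": 0, "az": 0}
    - {"dx": 0.8, "dy": 0.24, "dz": 0, "ax": 0, "ay": 0, "az": 0}
    - {"dx": 1, "dy": 0.3, "dz": 0, "ax": 0, "ay": 0, "az": 0}
    - {"dx": 1, "dy": 0.36, "dz": 0, "ax": 0, "ay": 0, "az": 0}
    - {"dx": 1, "dy": 0.42, "dz": 0, "ax": 0, "ay": 0, "az": 0}
    - {"dx": 1, "dy": 0.48, "dz": 0, "ax": 0, "ay": 0, "az": 0}

```text
time_s: 15.25
tcp_pos: [0.5455, -0.1342, 0.2079]
ee_rot: [-3.141, 0.0, 1.625]
ft_force: [-0.2, -0.4, 0.6]
finger_gap: 0.034
```

Call:
arm_command:
  motion:
    - {"dx": 0.2, "dy": 0.06, "dz": 0, "ax": 0, "ay": 0, "az": 0}
    - {"dx": 0.4, "dy": 0.12, "dz": 0, "ax": 0, "ay": 0, "az": 0}
    - {"dx": 0.6, "dy": 0.15, "dz": 0, "ax": 0, "ay": 0, "az": 0}
    - {"dx": 0.8, "dy": 0.16, "dz": 0.02, "ax": 0, "ay": 0, "az": 0}
    - {"dx": 0.95, "dy": 0.165, "dz": 0.05, "ax": 0, "ay": 0, "az": 0}
    - {"dx": 1, "dy": 0.165, "dz": 0.06, "ax": 0, "ay": 0, "az": 0}
    - {"dx": 1, "dy": 0.165, "dz": 0.06, "ax": 0, "ay": 0, "az": 0}
    - {"dx": 1, "dy": 0.165, "dz": 0.06, "ax": 0, "ay": 0, "az": 0}

```text
time_s: 16.25
tcp_pos: [0.567, 0.0671, 0.1964]
ee_rot: [3.141, 0.001, 1.625]
ft_force: [-1.1, -0.7, -0.3]
finger_gap: 0.0339
```

```bash
python3 - <<'E'
from h import *
st();tgt([.5675,.0742,.106],1.627)
E
```

```text
16.25 [0.567  0.0671 0.1964] [3.141e+00 1.000e-03 1.625e+00] F [-1.1 -0.7 -0.3] M [-0.02 -0.01  0.03] gap 0.0339
d [0.036 0.005 0.452] a [ 0.     0.001 -0.002]
```

Call:
arm_command:
  motion:
    - {"dx": 0.036, "dy": 0.003, "dz": 0.05, "ax": 0, "ay": 0, "az": 0}
    - {"dx": 0.036, "dy": 0.003, "dz": 0.14, "ax": 0, "ay": 0, "az": 0}
    - {"dx": 0.036, "dy": 0.003, "dz": 0.23, "ax": 0, "ay": 0, "az": 0}
    - {"dx": 0.036, "dy": 0.003, "dz": 0.32, "ax": 0, "ay": 0, "az": 0}
    - {"dx": 0.036, "dy": 0.003, "dz": 0.4, "ax": 0, "ay": 0, "az": 0}
    - {"dx": 0.036, "dy": 0.003, "dz": 0.45, "ax": 0, "ay": 0, "az": 0}
    - {"dx": 0.036, "dy": 0.003, "dz": 0.45, "ax": 0, "ay": 0, "az": 0}
    - {"dx": 0.036, "dy": 0.003, "dz": 0.45, "ax": 0, "ay": 0, "az": 0}

```text
time_s: 17.25
tcp_pos: [0.5672, 0.0756, 0.1068]
ee_rot: [3.141, 0.0, 1.627]
ft_force: [0.4, -0.1, -0.7]
finger_gap: 0.0343
```

Call:
arm_command:
  motion:
    - {"dx": 0, "dy": 0, "dz": 0, "ax": 0, "ay": 0, "az": 0}
    - {"dx": 0, "dy": 0, "dz": 0, "ax": 0, "ay": 0, "az": 0}
    - {"dx": 0, "dy": 0, "dz": 0, "ax": 0, "ay": 0, "az": 0}
    - {"dx": 0, "dy": 0, "dz": 0, "ax": 0, "ay": 0, "az": 0}
    - {"dx": 0, "dy": 0, "dz": 0, "ax": 0, "ay": 0, "az": 0}
    - {"dx": 0, "dy": 0, "dz": 0, "ax": 0, "ay": 0, "az": 0}
    - {"dx": 0, "dy": 0, "dz": 0, "ax": 0, "ay": 0, "az": 0}
    - {"dx": 0, "dy": 0, "dz": 0, "ax": 0, "ay": 0, "az": 0}
  hand: 1
  newtons: 70

```text
time_s: 18.25
tcp_pos: [0.5671, 0.0756, 0.1068]
ee_rot: [3.141, 0.0, 1.627]
ft_force: [-1.6, -0.3, 5.1]
finger_gap: 0.0169
```

Call:
arm_command:
  motion:
    - {"dx": 0, "dy": 0, "dz": -0.015, "ax": 0, "ay": 0, "az": 0}
    - {"dx": 0, "dy": 0, "dz": -0.03, "ax": 0, "ay": 0, "az": 0}
    - {"dx": 0, "dy": 0, "dz": -0.06, "ax": 0, "ay": 0, "az": 0}
    - {"dx": 0, "dy": 0, "dz": -0.12, "ax": 0, "ay": 0, "az": 0}
    - {"dx": 0, "dy": 0, "dz": -0.2, "ax": 0, "ay": 0, "az": 0}
    - {"dx": 0, "dy": 0, "dz": -0.3, "ax": 0, "ay": 0, "az": 0}
    - {"dx": 0, "dy": 0, "dz": -0.4, "ax": 0, "ay": 0, "az": 0}
    - {"dx": 0, "dy": 0, "dz": -0.45, "ax": 0, "ay": 0, "az": 0}

```text
time_s: 19.25
tcp_pos: [0.5672, 0.0756, 0.1985]
ee_rot: [3.139, 0.0, 1.627]
ft_force: [0.2, -0.2, 0.3]
finger_gap: 0.0167
```

```bash
python3 - <<'E'
from h import *
st();snap('side','s6');tgt([.458,-.39,.2],1.627);tray()
im=cv2.imread('pics/s6.png'); cv2.imwrite('pics/s6z.png',cv2.resize(im[100:300,140:340],None,fx=3,fy=3))
E
```

```text
19.25 [0.5672 0.0756 0.1985] [3.139 0.    1.627] F [ 0.2 -0.2  0.3] M [ 0.06 -0.06  0.01] gap 0.0167
d [-2.294 -0.677 -0.006] a [ 0.005  0.    -0.   ]
side [(0.56, [0.431, -0.363, 0.0])]
top [(0.91, [0.433, -0.362, -0.001]), (0.88, [0.177, -0.347, 0.001])]
```

View pics/s6z.png

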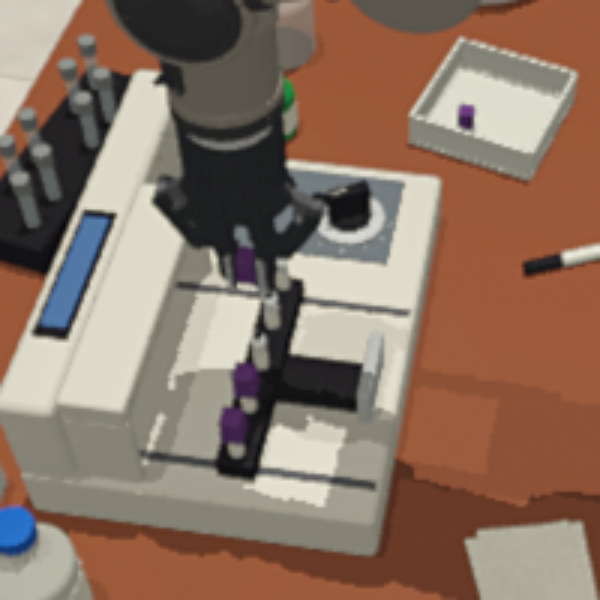

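Call:
arm_command:
  motion:
    - {"dx": -0.2, "dy": -0.06, "dz": -0.05, "ax": 0, "ay": 0, "az": 0}
    - {"dx": -0.4, "dy": -0.12, "dz": -0.05, "ax": 0, "ay": 0, "az": 0}
    - {"dx": -0.6, "dy": -0.18, "dz": -0.05, "ax": 0, "ay": 0, "az": 0}
    - {"dx": -0.8, "dy": -0.24, "dz": -0.05, "ax": 0, "ay": 0, "az": 0}
    - {"dx": -1, "dy": -0.3, "dz": -0.05, "ax": 0, "ay": 0, "az": 0}
    - {"dx": -1, "dy": -0.36, "dz": -0.05, "ax": 0, "ay": 0, "az": 0}
    - {"dx": -1, "dy": -0.42, "dz": -0.05, "ax": 0, "ay": 0, "az": 0}
    - {"dx": -1, "dy": -0.45, "dz": -0.05, "ax": 0, "ay": 0, "az": 0}

```text
time_s: 20.5
tcp_pos: [0.4873, -0.1281, 0.2061]
ee_rot: [-3.141, -0.0, 1.628]
ft_force: [-0.3, -0.0, -0.3]
finger_gap: 0.0171
```

Call:
arm_command:
  motion:
    - {"dx": -0.2, "dy": -0.06, "dz": 0, "ax": 0, "ay": 0, "az": 0}
    - {"dx": -0.4, "dy": -0.12, "dz": 0, "ax": 0, "ay": 0, "az": 0}
    - {"dx": -0.6, "dy": -0.18, "dz": 0, "ax": 0, "ay": 0, "az": 0}
    - {"dx": -0.8, "dy": -0.23, "dz": 0, "ax": 0, "ay": 0, "az": 0}
    - {"dx": -1, "dy": -0.24, "dz": 0, "ax": 0, "ay": 0, "az": 0}
    - {"dx": -1, "dy": -0.24, "dz": 0.1, "ax": 0, "ay": 0, "az": 0}
    - {"dx": -1, "dy": -0.24, "dz": 0.1, "ax": 0, "ay": 0, "az": 0}
    - {"dx": -1, "dy": -0.24, "dz": 0.1, "ax": 0, "ay": 0, "az": 0}

```text
time_s: 21.5
tcp_pos: [0.4518, -0.3308, 0.1869]
ee_rot: [3.141, 0.0, 1.628]
ft_force: [0.3, 0.7, -0.2]
finger_gap: 0.0166
```

```bash
python3 - <<'E'
from h import *
st();tgt([.453,-.388,.02],1.627)
E
```

```text
21.5 [ 0.4518 -0.3308  0.1869] [3.141 0.    1.628] F [ 0.3  0.7 -0.2] M [ 0.01 -0.08  0.  ] gap 0.0166
d [-0.286 -0.011  0.835] a [0.001 0.001 0.001]
```

Call:
arm_command:
  motion:
    - {"dx": -0.2, "dy": -0.005, "dz": 0, "ax": 0, "ay": 0, "az": 0}
    - {"dx": -0.29, "dy": -0.01, "dz": 0.15, "ax": 0, "ay": 0, "az": 0}
    - {"dx": -0.29, "dy": -0.01, "dz": 0.35, "ax": 0, "ay": 0, "az": 0}
    - {"dx": -0.29, "dy": -0.01, "dz": 0.55, "ax": 0, "ay": 0, "az": 0}
    - {"dx": -0.29, "dy": -0.01, "dz": 0.7, "ax": 0, "ay": 0, "az": 0}
    - {"dx": -0.29, "dy": -0.01, "dz": 0.8, "ax": 0, "ay": 0, "az": 0}
    - {"dx": -0.29, "dy": -0.01, "dz": 0.83, "ax": 0, "ay": 0, "az": 0}
    - {"dx": -0.29, "dy": -0.01, "dz": 0.83, "ax": 0, "ay": 0, "az": 0}

```text
time_s: 22.5
tcp_pos: [0.4531, -0.3895, 0.021]
ee_rot: [3.141, 0.001, 1.627]
ft_force: [0.6, 0.4, 0.1]
finger_gap: 0.0169
```

Call:
arm_command:
  motion:
    - {"dx": 0, "dy": 0, "dz": 0, "ax": 0, "ay": 0, "az": 0}
    - {"dx": 0, "dy": 0, "dz": 0, "ax": 0, "ay": 0, "az": 0}
    - {"dx": 0, "dy": 0, "dz": 0, "ax": 0, "ay": 0, "az": 0}
    - {"dx": 0, "dy": 0, "dz": -0.1, "ax": 0, "ay": 0, "az": 0}
    - {"dx": 0, "dy": 0, "dz": -0.3, "ax": 0, "ay": 0, "az": 0}
    - {"dx": 0, "dy": 0, "dz": -0.6, "ax": 0, "ay": 0, "az": 0}
    - {"dx": 0, "dy": 0, "dz": -0.85, "ax": 0, "ay": 0, "az": 0}
    - {"dx": 0, "dy": 0, "dz": -0.95, "ax": 0, "ay": 0, "az": 0}
  hand: 0.2

```text
time_s: 23.5
tcp_pos: [0.4533, -0.3904, 0.2144]
ee_rot: [3.138, 0.005, 1.627]
ft_force: [-0.5, -0.3, -1.3]
finger_gap: 0.0342
```

```bash
python3 - <<'E'
from h import *
st();c=wsnap('w7');tgt([.565,.1185,.21],1.627)
E
```

```text
23.5 [ 0.4533 -0.3904  0.2144] [3.138 0.005 1.627] F [-0.5 -0.3 -1.3] M [ 0.02 -0.02 -0.05] gap 0.0342
d [2.511 0.698 0.016] a [ 0.006  0.008 -0.   ]
```

View pics/w7.png

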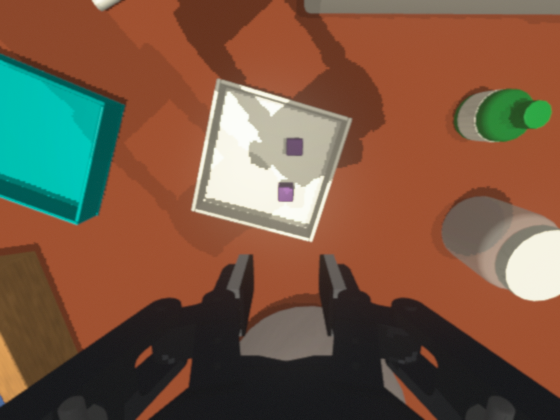

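Two caps upright in the tray at (294,147) and (286,191). Next is cap 2.

Call:
arm_command:
  motion:
    - {"dx": 0.2, "dy": 0.06, "dz": 0, "ax": 0, "ay": 0, "az": 0}
    - {"dx": 0.4, "dy": 0.12, "dz": 0, "ax": 0, "ay": 0, "az": 0}
    - {"dx": 0.6, "dy": 0.18, "dz": 0, "ax": 0, "ay": 0, "az": 0}
    - {"dx": 0.8, "dy": 0.24, "dz": 0, "ax": 0, "ay": 0, "az": 0}
    - {"dx": 1, "dy": 0.3, "dz": 0, "ax": 0, "ay": 0, "az": 0}
    - {"dx": 1, "dy": 0.36, "dz": 0, "ax": 0, "ay": 0, "az": 0}
    - {"dx": 1, "dy": 0.42, "dz": 0, "ax": 0, "ay": 0, "az": 0}
    - {"dx": 1, "dy": 0.48, "dz": 0, "ax": 0, "ay": 0, "az": 0}

```text
time_s: 24.55
tcp_pos: [0.5379, -0.1854, 0.2099]
ee_rot: [-3.141, 0.0, 1.625]
ft_force: [0.3, -1.4, 0.6]
finger_gap: 0.0339
```

Call:
arm_command:
  motion:
    - {"dx": 0.25, "dy": 0.06, "dz": 0, "ax": 0, "ay": 0, "az": 0}
    - {"dx": 0.5, "dy": 0.12, "dz": 0, "ax": 0, "ay": 0, "az": 0}
    - {"dx": 0.75, "dy": 0.17, "dz": 0, "ax": 0, "ay": 0, "az": 0}
    - {"dx": 1, "dy": 0.21, "dz": 0, "ax": 0, "ay": 0, "az": 0}
    - {"dx": 1, "dy": 0.22, "dz": 0, "ax": 0, "ay": 0, "az": 0}
    - {"dx": 1, "dy": 0.22, "dz": 0, "ax": 0, "ay": 0, "az": 0}
    - {"dx": 1, "dy": 0.22, "dz": 0, "ax": 0, "ay": 0, "az": 0}
    - {"dx": 1, "dy": 0.22, "dz": 0, "ax": 0, "ay": 0, "az": 0}

```text
time_s: 25.55
tcp_pos: [0.5701, 0.0164, 0.2102]
ee_rot: [-3.142, 0.0, 1.625]
ft_force: [-0.1, -1.0, -0.4]
finger_gap: 0.0343
```

```bash
python3 - <<'E'
from h import *
st();tgt([.565,.1188,.106],1.627)
E
```

```text
25.55 [0.5701 0.0164 0.2102] [-3.142  0.     1.625] F [-0.1 -1.  -0.4] M [-0.05  0.   -0.04] gap 0.0343
d [0.513 0.002 0.521] a [-0.     0.    -0.003]
```

Call:
arm_command:
  motion:
    - {"dx": 0.25, "dy": 0.001, "dz": 0, "ax": 0, "ay": 0, "az": 0}
    - {"dx": 0.45, "dy": 0.001, "dz": 0, "ax": 0, "ay": 0, "az": 0}
    - {"dx": 0.513, "dy": 0.001, "dz": 0.1, "ax": 0, "ay": 0, "az": 0}
    - {"dx": 0.513, "dy": 0.001, "dz": 0.2, "ax": 0, "ay": 0, "az": 0}
    - {"dx": 0.513, "dy": 0.001, "dz": 0.32, "ax": 0, "ay": 0, "az": 0}
    - {"dx": 0.513, "dy": 0.001, "dz": 0.43, "ax": 0, "ay": 0, "az": 0}
    - {"dx": 0.513, "dy": 0.001, "dz": 0.52, "ax": 0, "ay": 0, "az": 0}
    - {"dx": 0.513, "dy": 0.001, "dz": 0.52, "ax": 0, "ay": 0, "az": 0}

```text
time_s: 26.55
tcp_pos: [0.5637, 0.1194, 0.1051]
ee_rot: [-3.139, 0.0, 1.626]
ft_force: [-0.1, -0.4, 1.5]
finger_gap: 0.0342
```

Call:
arm_command:
  motion:
    - {"dx": 0, "dy": 0, "dz": 0, "ax": 0, "ay": 0, "az": 0}
    - {"dx": 0, "dy": 0, "dz": 0, "ax": 0, "ay": 0, "az": 0}
    - {"dx": 0, "dy": 0, "dz": 0, "ax": 0, "ay": 0, "az": 0}
    - {"dx": 0, "dy": 0, "dz": 0, "ax": 0, "ay": 0, "az": 0}
    - {"dx": 0, "dy": 0, "dz": 0, "ax": 0, "ay": 0, "az": 0}
    - {"dx": 0, "dy": 0, "dz": 0, "ax": 0, "ay": 0, "az": 0}
    - {"dx": 0, "dy": 0, "dz": 0, "ax": 0, "ay": 0, "az": 0}
    - {"dx": 0, "dy": 0, "dz": 0, "ax": 0, "ay": 0, "az": 0}
  hand: 1
  newtons: 70

```text
time_s: 27.55
tcp_pos: [0.565, 0.1201, 0.1068]
ee_rot: [3.14, 0.0, 1.627]
ft_force: [-0.1, -0.7, 4.3]
finger_gap: 0.0166
```

Call:
arm_command:
  motion:
    - {"dx": 0, "dy": 0, "dz": -0.015, "ax": 0, "ay": 0, "az": 0}
    - {"dx": 0, "dy": 0, "dz": -0.03, "ax": 0, "ay": 0, "az": 0}
    - {"dx": 0, "dy": 0, "dz": -0.06, "ax": 0, "ay": 0, "az": 0}
    - {"dx": 0, "dy": 0, "dz": -0.12, "ax": 0, "ay": 0, "az": 0}
    - {"dx": 0, "dy": 0, "dz": -0.2, "ax": 0, "ay": 0, "az": 0}
    - {"dx": 0, "dy": 0, "dz": -0.3, "ax": 0, "ay": 0, "az": 0}
    - {"dx": 0, "dy": 0, "dz": -0.4, "ax": 0, "ay": 0, "az": 0}
    - {"dx": 0, "dy": 0, "dz": -0.5, "ax": 0, "ay": 0, "az": 0}

```text
time_s: 28.55
tcp_pos: [0.5644, 0.1202, 0.2082]
ee_rot: [3.141, -0.0, 1.627]
ft_force: [0.3, 0.8, 0.4]
finger_gap: 0.0171
```

```bash
python3 - <<'E'
from h import *
st();snap('side','s8');tgt([.410,-.343,.2],1.627);tray()
im=cv2.imread('pics/s8.png'); cv2.imwrite('pics/s8z.png',cv2.resize(im[100:300,140:340],None,fx=3,fy=3))
E
```

```text
28.55 [0.5644 0.1202 0.2082] [ 3.141 -0.     1.627] F [0.3 0.8 0.4] M [ 0.   -0.04  0.01] gap 0.0171
d [-2.27  -0.907  0.05 ] a [ 0.007 -0.    -0.   ]
side [(0.89, [0.177, -0.349, 0.002]), (0.82, [0.433, -0.362, 0.001])]
top [(0.62, [0.178, -0.348, 0.0]), (0.57, [0.436, -0.361, 0.001])]
```

View pics/s8z.png

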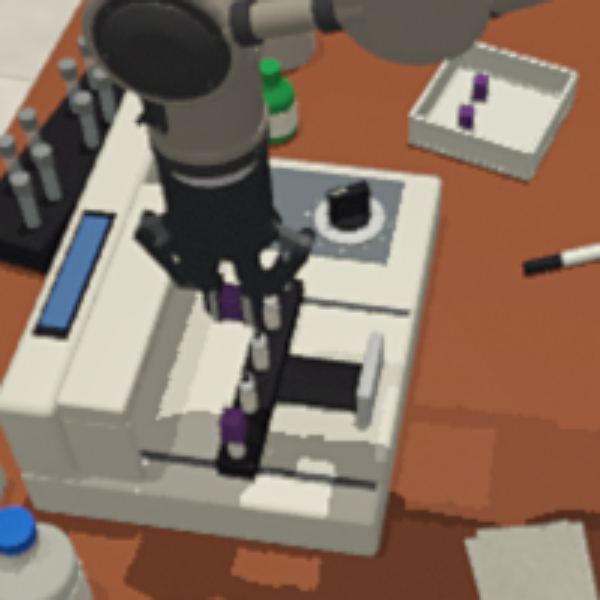

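Call:
arm_command:
  motion:
    - {"dx": -0.2, "dy": -0.08, "dz": 0, "ax": 0, "ay": 0, "az": 0}
    - {"dx": -0.4, "dy": -0.16, "dz": 0, "ax": 0, "ay": 0, "az": 0}
    - {"dx": -0.6, "dy": -0.24, "dz": 0, "ax": 0, "ay": 0, "az": 0}
    - {"dx": -0.8, "dy": -0.32, "dz": 0, "ax": 0, "ay": 0, "az": 0}
    - {"dx": -1, "dy": -0.4, "dz": 0, "ax": 0, "ay": 0, "az": 0}
    - {"dx": -1, "dy": -0.48, "dz": 0, "ax": 0, "ay": 0, "az": 0}
    - {"dx": -1, "dy": -0.55, "dz": 0, "ax": 0, "ay": 0, "az": 0}
    - {"dx": -1, "dy": -0.6, "dz": 0, "ax": 0, "ay": 0, "az": 0}

```text
time_s: 29.8
tcp_pos: [0.4549, -0.0858, 0.2059]
ee_rot: [-3.141, -0.0, 1.627]
ft_force: [-0.3, 0.2, 0.1]
finger_gap: 0.017
```

Call:
arm_command:
  motion:
    - {"dx": -0.25, "dy": -0.08, "dz": 0, "ax": 0, "ay": 0, "az": 0}
    - {"dx": -0.5, "dy": -0.16, "dz": 0, "ax": 0, "ay": 0, "az": 0}
    - {"dx": -0.75, "dy": -0.24, "dz": 0, "ax": 0, "ay": 0, "az": 0}
    - {"dx": -1, "dy": -0.32, "dz": 0, "ax": 0, "ay": 0, "az": 0}
    - {"dx": -1, "dy": -0.32, "dz": 0, "ax": 0, "ay": 0, "az": 0}
    - {"dx": -1, "dy": -0.32, "dz": 0, "ax": 0, "ay": 0, "az": 0}
    - {"dx": -1, "dy": -0.32, "dz": 0, "ax": 0, "ay": 0, "az": 0}
    - {"dx": -1, "dy": -0.32, "dz": 0, "ax": 0, "ay": 0, "az": 0}

```text
time_s: 30.8
tcp_pos: [0.4035, -0.2884, 0.2064]
ee_rot: [3.141, 0.0, 1.628]
ft_force: [0.1, -0.2, -0.8]
finger_gap: 0.0164
```

```bash
python3 - <<'E'
from h import *
st();tgt([.408,-.346,.02],1.627)
E
```

```text
30.8 [ 0.4035 -0.2884  0.2064] [3.141 0.    1.628] F [ 0.1 -0.2 -0.8] M [ 0.02 -0.03 -0.03] gap 0.0164
d [-0.289  0.006  0.932] a [0.    0.    0.002]
```

Call:
arm_command:
  motion:
    - {"dx": -0.2, "dy": 0.005, "dz": 0, "ax": 0, "ay": 0, "az": 0}
    - {"dx": -0.29, "dy": 0.005, "dz": 0.2, "ax": 0, "ay": 0, "az": 0}
    - {"dx": -0.29, "dy": 0.005, "dz": 0.4, "ax": 0, "ay": 0, "az": 0}
    - {"dx": -0.29, "dy": 0.005, "dz": 0.6, "ax": 0, "ay": 0, "az": 0}
    - {"dx": -0.29, "dy": 0.005, "dz": 0.8, "ax": 0, "ay": 0, "az": 0}
    - {"dx": -0.29, "dy": 0.005, "dz": 0.9, "ax": 0, "ay": 0, "az": 0}
    - {"dx": -0.29, "dy": 0.005, "dz": 0.93, "ax": 0, "ay": 0, "az": 0}
    - {"dx": -0.29, "dy": 0.005, "dz": 0.93, "ax": 0, "ay": 0, "az": 0}

```text
time_s: 31.8
tcp_pos: [0.4077, -0.3473, 0.0206]
ee_rot: [3.141, 0.0, 1.627]
ft_force: [-0.5, -0.0, 0.5]
finger_gap: 0.017
```

Call:
arm_command:
  motion:
    - {"dx": 0, "dy": 0, "dz": 0, "ax": 0, "ay": 0, "az": 0}
    - {"dx": 0, "dy": 0, "dz": 0, "ax": 0, "ay": 0, "az": 0}
    - {"dx": 0, "dy": 0, "dz": 0, "ax": 0, "ay": 0, "az": 0}
    - {"dx": 0, "dy": 0, "dz": -0.1, "ax": 0, "ay": 0, "az": 0}
    - {"dx": 0, "dy": 0, "dz": -0.3, "ax": 0, "ay": 0, "az": 0}
    - {"dx": 0, "dy": 0, "dz": -0.6, "ax": 0, "ay": 0, "az": 0}
    - {"dx": 0, "dy": 0, "dz": -0.85, "ax": 0, "ay": 0, "az": 0}
    - {"dx": 0, "dy": 0, "dz": -0.95, "ax": 0, "ay": 0, "az": 0}
  hand: 0.2

```text
time_s: 32.8
tcp_pos: [0.4081, -0.3482, 0.2141]
ee_rot: [3.138, 0.005, 1.627]
ft_force: [-0.2, 0.1, -0.3]
finger_gap: 0.0342
```

```bash
python3 - <<'E'
from h import *
st();c=wsnap('w9');tgt([.563,.1635,.21],1.627)
E
```

```text
32.8 [ 0.4081 -0.3482  0.2141] [3.138 0.005 1.627] F [-0.2  0.1 -0.3] M [-0.    0.03  0.01] gap 0.0342
d [2.514 0.914 0.016] a [ 0.006  0.008 -0.   ]
```

View pics/w9.png

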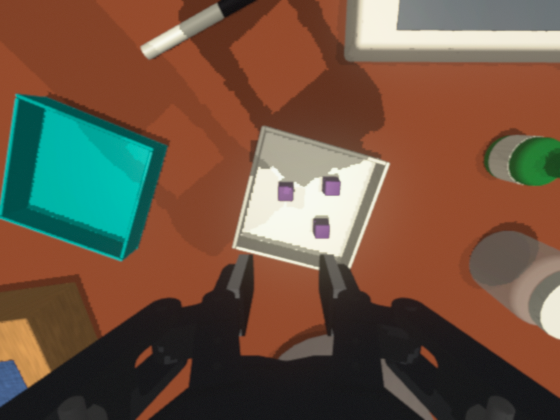

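Three caps in the tray. On to cap 1.

Call:
arm_command:
  motion:
    - {"dx": 0.2, "dy": 0.08, "dz": 0, "ax": 0, "ay": 0, "az": 0}
    - {"dx": 0.4, "dy": 0.16, "dz": 0, "ax": 0, "ay": 0, "az": 0}
    - {"dx": 0.6, "dy": 0.24, "dz": 0, "ax": 0, "ay": 0, "az": 0}
    - {"dx": 0.8, "dy": 0.32, "dz": 0, "ax": 0, "ay": 0, "az": 0}
    - {"dx": 1, "dy": 0.4, "dz": 0, "ax": 0, "ay": 0, "az": 0}
    - {"dx": 1, "dy": 0.48, "dz": 0, "ax": 0, "ay": 0, "az": 0}
    - {"dx": 1, "dy": 0.56, "dz": 0, "ax": 0, "ay": 0, "az": 0}
    - {"dx": 1, "dy": 0.6, "dz": 0, "ax": 0, "ay": 0, "az": 0}

```text
time_s: 33.85
tcp_pos: [0.5162, -0.1407, 0.2095]
ee_rot: [-3.141, -0.0, 1.627]
ft_force: [-0.2, -0.4, -0.4]
finger_gap: 0.034
```

Call:
arm_command:
  motion:
    - {"dx": 0.25, "dy": 0.08, "dz": 0, "ax": 0, "ay": 0, "az": 0}
    - {"dx": 0.5, "dy": 0.16, "dz": 0, "ax": 0, "ay": 0, "az": 0}
    - {"dx": 0.75, "dy": 0.24, "dz": 0, "ax": 0, "ay": 0, "az": 0}
    - {"dx": 1, "dy": 0.3, "dz": 0, "ax": 0, "ay": 0, "az": 0}
    - {"dx": 1, "dy": 0.31, "dz": 0, "ax": 0, "ay": 0, "az": 0}
    - {"dx": 1, "dy": 0.31, "dz": 0, "ax": 0, "ay": 0, "az": 0}
    - {"dx": 1, "dy": 0.31, "dz": 0, "ax": 0, "ay": 0, "az": 0}
    - {"dx": 1, "dy": 0.31, "dz": 0, "ax": 0, "ay": 0, "az": 0}

```text
time_s: 34.85
tcp_pos: [0.5666, 0.061, 0.2103]
ee_rot: [-3.141, 0.0, 1.625]
ft_force: [-0.1, -0.7, 0.5]
finger_gap: 0.0343
```

```bash
python3 - <<'E'
from h import *
st();tgt([.563,.1640,.106],1.627)
E
```

```text
34.85 [0.5666 0.061  0.2103] [-3.141  0.     1.625] F [-0.1 -0.7  0.5] M [-0.03 -0.01 -0.01] gap 0.0343
d [0.515 0.01  0.521] a [-0.     0.    -0.003]
```

Call:
arm_command:
  motion:
    - {"dx": 0.25, "dy": 0.005, "dz": 0, "ax": 0, "ay": 0, "az": 0}
    - {"dx": 0.45, "dy": 0.005, "dz": 0, "ax": 0, "ay": 0, "az": 0}
    - {"dx": 0.513, "dy": 0.005, "dz": 0.1, "ax": 0, "ay": 0, "az": 0}
    - {"dx": 0.513, "dy": 0.005, "dz": 0.2, "ax": 0, "ay": 0, "az": 0}
    - {"dx": 0.513, "dy": 0.005, "dz": 0.32, "ax": 0, "ay": 0, "az": 0}
    - {"dx": 0.513, "dy": 0.005, "dz": 0.43, "ax": 0, "ay": 0, "az": 0}
    - {"dx": 0.513, "dy": 0.005, "dz": 0.52, "ax": 0, "ay": 0, "az": 0}
    - {"dx": 0.513, "dy": 0.005, "dz": 0.52, "ax": 0, "ay": 0, "az": 0}

```text
time_s: 35.85
tcp_pos: [0.5612, 0.1638, 0.105]
ee_rot: [-3.139, 0.0, 1.626]
ft_force: [0.1, 0.4, -0.8]
finger_gap: 0.0341
```

Call:
arm_command:
  motion:
    - {"dx": 0, "dy": 0, "dz": 0, "ax": 0, "ay": 0, "az": 0}
    - {"dx": 0, "dy": 0, "dz": 0, "ax": 0, "ay": 0, "az": 0}
    - {"dx": 0, "dy": 0, "dz": 0, "ax": 0, "ay": 0, "az": 0}
    - {"dx": 0, "dy": 0, "dz": 0, "ax": 0, "ay": 0, "az": 0}
    - {"dx": 0, "dy": 0, "dz": 0, "ax": 0, "ay": 0, "az": 0}
    - {"dx": 0, "dy": 0, "dz": 0, "ax": 0, "ay": 0, "az": 0}
    - {"dx": 0, "dy": 0, "dz": 0, "ax": 0, "ay": 0, "az": 0}
    - {"dx": 0, "dy": 0, "dz": 0, "ax": 0, "ay": 0, "az": 0}
  hand: 1
  newtons: 70

```text
time_s: 36.85
tcp_pos: [0.5625, 0.1647, 0.1068]
ee_rot: [3.14, 0.0, 1.627]
ft_force: [0.0, -1.3, 5.5]
finger_gap: 0.0168
```

Call:
arm_command:
  motion:
    - {"dx": 0, "dy": 0, "dz": -0.015, "ax": 0, "ay": 0, "az": 0}
    - {"dx": 0, "dy": 0, "dz": -0.03, "ax": 0, "ay": 0, "az": 0}
    - {"dx": 0, "dy": 0, "dz": -0.06, "ax": 0, "ay": 0, "az": 0}
    - {"dx": 0, "dy": 0, "dz": -0.12, "ax": 0, "ay": 0, "az": 0}
    - {"dx": 0, "dy": 0, "dz": -0.2, "ax": 0, "ay": 0, "az": 0}
    - {"dx": 0, "dy": 0, "dz": -0.3, "ax": 0, "ay": 0, "az": 0}
    - {"dx": 0, "dy": 0, "dz": -0.4, "ax": 0, "ay": 0, "az": 0}
    - {"dx": 0, "dy": 0, "dz": -0.5, "ax": 0, "ay": 0, "az": 0}

```text
time_s: 37.85
tcp_pos: [0.5618, 0.1648, 0.2082]
ee_rot: [3.141, -0.0, 1.627]
ft_force: [0.2, -0.1, -1.1]
finger_gap: 0.0168
```

```bash
python3 - <<'E'
from h import *
st();snap('side','s10');tgt([.404,-.390,.2],1.627);tray()
im=cv2.imread('pics/s10.png'); cv2.imwrite('pics/s10z.png',cv2.resize(im[100:300,140:340],None,fx=3,fy=3))
E
```

```text
37.85 [0.5618 0.1648 0.2082] [ 3.141 -0.     1.627] F [ 0.2 -0.1 -1.1] M [-0.05 -0.06 -0.07] gap 0.0168
d [-2.726 -0.95   0.049] a [ 0.007 -0.001 -0.   ]
side [(0.75, [0.431, -0.363, 0.001]), (0.74, [0.179, -0.349, 0.0])]
top [(0.96, [0.433, -0.362, 0.0])]
```

View pics/s10z.png

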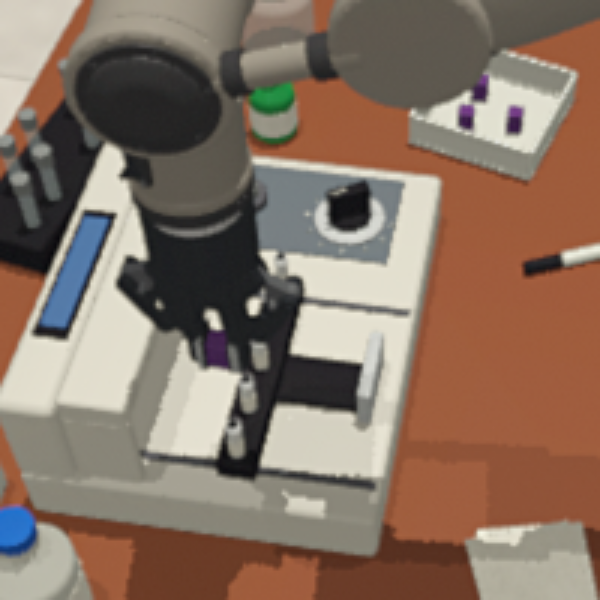

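Call:
arm_command:
  motion:
    - {"dx": -0.2, "dy": -0.07, "dz": 0, "ax": 0, "ay": 0, "az": 0}
    - {"dx": -0.4, "dy": -0.14, "dz": 0, "ax": 0, "ay": 0, "az": 0}
    - {"dx": -0.6, "dy": -0.21, "dz": 0, "ax": 0, "ay": 0, "az": 0}
    - {"dx": -0.8, "dy": -0.28, "dz": 0, "ax": 0, "ay": 0, "az": 0}
    - {"dx": -1, "dy": -0.35, "dz": 0, "ax": 0, "ay": 0, "az": 0}
    - {"dx": -1, "dy": -0.42, "dz": 0, "ax": 0, "ay": 0, "az": 0}
    - {"dx": -1, "dy": -0.48, "dz": 0, "ax": 0, "ay": 0, "az": 0}
    - {"dx": -1, "dy": -0.5, "dz": 0, "ax": 0, "ay": 0, "az": 0}

```text
time_s: 39.1
tcp_pos: [0.4725, -0.0397, 0.2061]
ee_rot: [-3.141, -0.0, 1.628]
ft_force: [-0.4, -0.5, -0.1]
finger_gap: 0.0169
```

Call:
arm_command:
  motion:
    - {"dx": -0.25, "dy": -0.1, "dz": 0, "ax": 0, "ay": 0, "az": 0}
    - {"dx": -0.5, "dy": -0.2, "dz": 0, "ax": 0, "ay": 0, "az": 0}
    - {"dx": -0.75, "dy": -0.3, "dz": 0, "ax": 0, "ay": 0, "az": 0}
    - {"dx": -1, "dy": -0.4, "dz": 0, "ax": 0, "ay": 0, "az": 0}
    - {"dx": -1, "dy": -0.45, "dz": 0, "ax": 0, "ay": 0, "az": 0}
    - {"dx": -1, "dy": -0.45, "dz": 0, "ax": 0, "ay": 0, "az": 0}
    - {"dx": -1, "dy": -0.45, "dz": 0, "ax": 0, "ay": 0, "az": 0}
    - {"dx": -1, "dy": -0.45, "dz": 0, "ax": 0, "ay": 0, "az": 0}

```text
time_s: 40.1
tcp_pos: [0.3953, -0.2443, 0.2064]
ee_rot: [3.141, 0.0, 1.629]
ft_force: [-0.5, -0.3, -0.0]
finger_gap: 0.0168
```

```bash
python3 - <<'E'
from h import *
st();tgt([.403,-.392,.02],1.627)
E
```

```text
40.1 [ 0.3953 -0.2443  0.2064] [3.141 0.    1.629] F [-0.5 -0.3 -0. ] M [-0.01  0.04  0.03] gap 0.0168
d [-0.739 -0.004  0.932] a [0.    0.    0.002]
```

Call:
arm_command:
  motion:
    - {"dx": -0.25, "dy": 0, "dz": 0, "ax": 0, "ay": 0, "az": 0}
    - {"dx": -0.5, "dy": 0, "dz": 0, "ax": 0, "ay": 0, "az": 0}
    - {"dx": -0.74, "dy": -0.004, "dz": 0.1, "ax": 0, "ay": 0, "az": 0}
    - {"dx": -0.74, "dy": -0.004, "dz": 0.35, "ax": 0, "ay": 0, "az": 0}
    - {"dx": -0.74, "dy": -0.004, "dz": 0.6, "ax": 0, "ay": 0, "az": 0}
    - {"dx": -0.74, "dy": -0.004, "dz": 0.8, "ax": 0, "ay": 0, "az": 0}
    - {"dx": -0.74, "dy": -0.004, "dz": 0.92, "ax": 0, "ay": 0, "az": 0}
    - {"dx": -0.74, "dy": -0.004, "dz": 0.93, "ax": 0, "ay": 0, "az": 0}

```text
time_s: 41.1
tcp_pos: [0.4019, -0.3916, 0.0186]
ee_rot: [-3.139, -0.003, 1.628]
ft_force: [-0.3, 0.5, -0.2]
finger_gap: 0.0168
```

Call:
arm_command:
  motion:
    - {"dx": 0, "dy": 0, "dz": 0, "ax": 0, "ay": 0, "az": 0}
    - {"dx": 0, "dy": 0, "dz": 0, "ax": 0, "ay": 0, "az": 0}
    - {"dx": 0, "dy": 0, "dz": 0, "ax": 0, "ay": 0, "az": 0}
    - {"dx": 0, "dy": 0, "dz": -0.1, "ax": 0, "ay": 0, "az": 0}
    - {"dx": 0, "dy": 0, "dz": -0.3, "ax": 0, "ay": 0, "az": 0}
    - {"dx": 0, "dy": 0, "dz": -0.6, "ax": 0, "ay": 0, "az": 0}
    - {"dx": 0, "dy": 0, "dz": -0.85, "ax": 0, "ay": 0, "az": 0}
    - {"dx": 0, "dy": 0, "dz": -0.95, "ax": 0, "ay": 0, "az": 0}
  hand: 0.2

```text
time_s: 42.1
tcp_pos: [0.4028, -0.3941, 0.2146]
ee_rot: [3.138, 0.006, 1.627]
ft_force: [-0.3, 0.1, -0.2]
finger_gap: 0.0339
```

```bash
python3 - <<'E'
from h import *
st();c=wsnap('w11');tgt([.445,.066,.21],1.627)
E
```

```text
42.1 [ 0.4028 -0.3941  0.2146] [3.138 0.006 1.627] F [-0.3  0.1 -0.2] M [ 0.   -0.02  0.08] gap 0.0339
d [2.287 0.337 0.015] a [ 0.006  0.009 -0.   ]
```

View pics/w11.png

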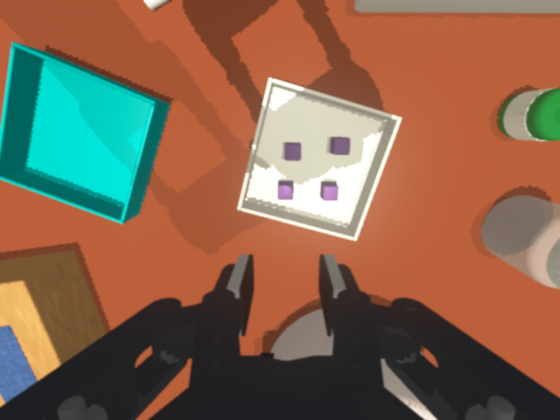

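Call:
arm_command:
  motion:
    - {"dx": 0.2, "dy": 0.06, "dz": 0, "ax": 0, "ay": 0, "az": 0}
    - {"dx": 0.4, "dy": 0.12, "dz": 0, "ax": 0, "ay": 0, "az": 0}
    - {"dx": 0.6, "dy": 0.16, "dz": 0, "ax": 0, "ay": 0, "az": 0}
    - {"dx": 0.8, "dy": 0.2, "dz": 0, "ax": 0, "ay": 0, "az": 0}
    - {"dx": 1, "dy": 0.24, "dz": 0, "ax": 0, "ay": 0, "az": 0}
    - {"dx": 1, "dy": 0.28, "dz": 0, "ax": 0, "ay": 0, "az": 0}
    - {"dx": 1, "dy": 0.32, "dz": 0, "ax": 0, "ay": 0, "az": 0}
    - {"dx": 1, "dy": 0.36, "dz": 0, "ax": 0, "ay": 0, "az": 0}

```text
time_s: 43.15
tcp_pos: [0.4633, -0.1903, 0.2101]
ee_rot: [-3.142, 0.0, 1.626]
ft_force: [-0.3, 0.2, -0.1]
finger_gap: 0.0342
```

Call:
arm_command:
  motion:
    - {"dx": 0.25, "dy": 0.03, "dz": 0, "ax": 0, "ay": 0, "az": 0}
    - {"dx": 0.5, "dy": 0.06, "dz": 0, "ax": 0, "ay": 0, "az": 0}
    - {"dx": 0.75, "dy": 0.09, "dz": 0, "ax": 0, "ay": 0, "az": 0}
    - {"dx": 0.9, "dy": 0.12, "dz": 0, "ax": 0, "ay": 0, "az": 0}
    - {"dx": 0.9, "dy": 0.12, "dz": 0, "ax": 0, "ay": 0, "az": 0}
    - {"dx": 0.9, "dy": 0.12, "dz": 0, "ax": 0, "ay": 0, "az": 0}
    - {"dx": 0.9, "dy": 0.12, "dz": 0, "ax": 0, "ay": 0, "az": 0}
    - {"dx": 0.9, "dy": 0.12, "dz": 0, "ax": 0, "ay": 0, "az": 0}

```text
time_s: 44.15
tcp_pos: [0.4767, -0.0092, 0.2102]
ee_rot: [-3.141, 0.0, 1.625]
ft_force: [-0.1, 0.6, -0.3]
finger_gap: 0.0339
```

```bash
python3 - <<'E'
from h import *
st();c=wsnap('w12');tgt([.4745,.066,.075],1.627)
print([(round(d['p'],2),np.round(w(c,d['location']),4).tolist()) for d in tip_of('carriage_tab','wrist')])
E
```

```text
44.15 [ 0.4767 -0.0092  0.2102] [-3.141  0.     1.625] F [-0.1  0.6 -0.3] M [0.06 0.   0.02] gap 0.0339
d [0.376 0.009 0.676] a [-0.     0.    -0.002]
[(0.63, [0.4738, 0.066, 0.1023])]
```

View pics/w12.png

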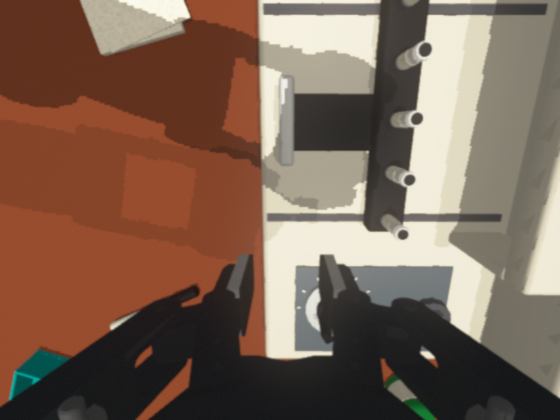

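Call:
arm_command:
  motion:
    - {"dx": 0.25, "dy": 0, "dz": 0, "ax": 0, "ay": 0, "az": 0}
    - {"dx": 0.375, "dy": 0.006, "dz": 0.15, "ax": 0, "ay": 0, "az": 0}
    - {"dx": 0.375, "dy": 0.006, "dz": 0.3, "ax": 0, "ay": 0, "az": 0}
    - {"dx": 0.375, "dy": 0.006, "dz": 0.42, "ax": 0, "ay": 0, "az": 0}
    - {"dx": 0.375, "dy": 0.006, "dz": 0.52, "ax": 0, "ay": 0, "az": 0}
    - {"dx": 0.375, "dy": 0.006, "dz": 0.6, "ax": 0, "ay": 0, "az": 0}
    - {"dx": 0.375, "dy": 0.006, "dz": 0.67, "ax": 0, "ay": 0, "az": 0}
    - {"dx": 0.375, "dy": 0.006, "dz": 0.67, "ax": 0, "ay": 0, "az": 0}

```text
time_s: 45.25
tcp_pos: [0.4732, 0.0665, 0.0755]
ee_rot: [-3.14, -0.0, 1.626]
ft_force: [-0.8, 0.1, -0.4]
finger_gap: 0.0341
```

Call:
arm_command:
  motion:
    - {"dx": 0, "dy": 0, "dz": 0, "ax": 0, "ay": 0, "az": 0}
    - {"dx": 0, "dy": 0, "dz": 0, "ax": 0, "ay": 0, "az": 0}
    - {"dx": 0, "dy": 0, "dz": 0, "ax": 0, "ay": 0, "az": 0}
    - {"dx": 0, "dy": 0, "dz": 0, "ax": 0, "ay": 0, "az": 0}
    - {"dx": 0, "dy": 0, "dz": 0, "ax": 0, "ay": 0, "az": 0}
    - {"dx": 0, "dy": 0, "dz": 0, "ax": 0, "ay": 0, "az": 0}
    - {"dx": 0, "dy": 0, "dz": 0, "ax": 0, "ay": 0, "az": 0}
    - {"dx": 0, "dy": 0, "dz": 0, "ax": 0, "ay": 0, "az": 0}
  hand: 1
  newtons: 40

```text
time_s: 46.25
tcp_pos: [0.474, 0.0665, 0.0769]
ee_rot: [3.141, 0.0, 1.627]
ft_force: [-1.7, -0.4, 5.7]
finger_gap: 0.0115
```

```bash
python3 - <<'E'
from h import *
st();
E
```

```text
46.25 [0.474  0.0665 0.0769] [3.141 0.    1.627] F [-1.7 -0.4  5.7] M [-0.14  0.33 -0.1 ] gap 0.0115
```

Call:
arm_command:
  motion:
    - {"dx": 0, "dy": 0.04, "dz": 0, "ax": 0, "ay": 0, "az": 0}
    - {"dx": 0, "dy": 0.1, "dz": 0, "ax": 0, "ay": 0, "az": 0}
    - {"dx": 0, "dy": 0.17, "dz": 0, "ax": 0, "ay": 0, "az": 0}
    - {"dx": 0, "dy": 0.24, "dz": 0, "ax": 0, "ay": 0, "az": 0}
    - {"dx": 0, "dy": 0.31, "dz": 0, "ax": 0, "ay": 0, "az": 0}
    - {"dx": 0, "dy": 0.37, "dz": 0, "ax": 0, "ay": 0, "az": 0}
    - {"dx": 0, "dy": 0.4, "dz": 0, "ax": 0, "ay": 0, "az": 0}
    - {"dx": 0, "dy": 0.4, "dz": 0, "ax": 0, "ay": 0, "az": 0}

```text
time_s: 47.25
tcp_pos: [0.5547, 0.0708, 0.0769]
ee_rot: [3.139, 0.001, 1.626]
ft_force: [2.1, -1.4, 4.2]
finger_gap: 0.0115
```

Call:
arm_command:
  motion:
    - {"dx": 0, "dy": 0.01, "dz": 0, "ax": 0, "ay": 0, "az": 0}
    - {"dx": 0, "dy": 0.02, "dz": 0, "ax": 0, "ay": 0, "az": 0}
    - {"dx": 0, "dy": 0.03, "dz": 0, "ax": 0, "ay": 0, "az": 0}
    - {"dx": 0, "dy": 0.04, "dz": 0, "ax": 0, "ay": 0, "az": 0}
    - {"dx": 0, "dy": 0.045, "dz": 0, "ax": 0, "ay": 0, "az": 0}
    - {"dx": 0, "dy": 0.05, "dz": 0, "ax": 0, "ay": 0, "az": 0}
    - {"dx": 0, "dy": 0.053, "dz": 0, "ax": 0, "ay": 0, "az": 0}
    - {"dx": 0, "dy": 0.055, "dz": 0, "ax": 0, "ay": 0, "az": 0}

```text
time_s: 48.25
tcp_pos: [0.5627, 0.0712, 0.0769]
ee_rot: [-3.138, 0.001, 1.627]
ft_force: [-10.6, -3.3, 12.8]
finger_gap: 0.0116
```

Call:
arm_command:
  motion:
    - {"dx": 0, "dy": 0.003, "dz": 0, "ax": 0, "ay": 0, "az": 0}
    - {"dx": 0, "dy": 0.006, "dz": 0, "ax": 0, "ay": 0, "az": 0}
    - {"dx": 0, "dy": 0.008, "dz": 0, "ax": 0, "ay": 0, "az": 0}
    - {"dx": 0, "dy": 0.01, "dz": 0, "ax": 0, "ay": 0, "az": 0}
    - {"dx": 0, "dy": 0.01, "dz": 0, "ax": 0, "ay": 0, "az": 0}
    - {"dx": 0, "dy": 0.01, "dz": 0, "ax": 0, "ay": 0, "az": 0}
    - {"dx": 0, "dy": 0.01, "dz": 0, "ax": 0, "ay": 0, "az": 0}
    - {"dx": 0, "dy": 0.01, "dz": 0, "ax": 0, "ay": 0, "az": 0}

```text
time_s: 49.25
tcp_pos: [0.5626, 0.0712, 0.0769]
ee_rot: [-3.134, 0.001, 1.627]
ft_force: [-16.9, -4.6, 17.4]
finger_gap: 0.0116
```

Call:
arm_command:
  motion:
    - {"dx": 0, "dy": -0.008, "dz": 0, "ax": 0, "ay": 0, "az": 0}
    - {"dx": 0, "dy": -0.01, "dz": 0, "ax": 0, "ay": 0, "az": 0}
    - {"dx": 0, "dy": -0.01, "dz": 0, "ax": 0, "ay": 0, "az": 0}
    - {"dx": 0, "dy": -0.01, "dz": -0.05, "ax": 0, "ay": 0, "az": 0}
    - {"dx": 0, "dy": -0.01, "dz": -0.2, "ax": 0, "ay": 0, "az": 0}
    - {"dx": 0, "dy": -0.05, "dz": -0.4, "ax": 0, "ay": 0, "az": 0}
    - {"dx": 0, "dy": -0.1, "dz": -0.6, "ax": 0, "ay": 0, "az": 0}
    - {"dx": 0, "dy": -0.15, "dz": -0.7, "ax": 0, "ay": 0, "az": 0}
  hand: 0.2

```text
time_s: 50.25
tcp_pos: [0.5373, 0.0702, 0.2194]
ee_rot: [3.137, 0.0, 1.627]
ft_force: [0.9, -1.1, -0.2]
finger_gap: 0.0345
```

```bash
python3 - <<'E'
from h import *
st();c=wsnap('w13');
for t in ['carriage_tab','dial_grip','dial_pointer','start_top']: print(t,[(round(d['p'],2),np.round(w(c,d['location']),4).tolist()) for d in tip_of(t,'wrist')])
E
```

```text
50.25 [0.5373 0.0702 0.2194] [3.137 0.    1.627] F [ 0.9 -1.1 -0.2] M [ 0.01 -0.   -0.01] gap 0.0345
carriage_tab [(0.87, [0.5612, 0.0671, 0.1024]), (0.34, [0.5995, 0.001, -0.0024])]
dial_grip [(0.22, [0.5628, 0.0676, 0.1034])]
dial_pointer [(0.51, [0.5985, 0.0005, -0.0014])]
start_top []
```

View pics/w13.png

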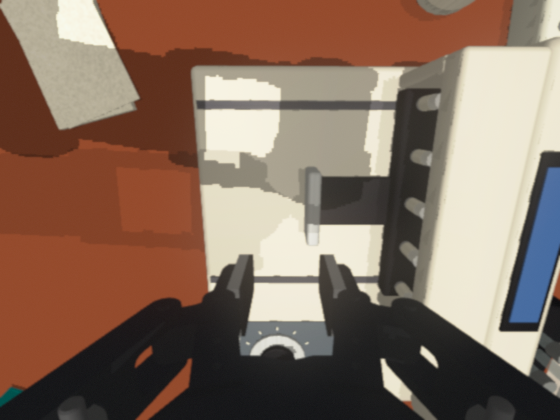

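```bash
python3 - <<'E'
from h import *
tgt([.538,-.127,.22],np.radians(63.1)); tgt([.538,-.127,.22],np.radians(33.1))
E
```

```text
d [-0.985 -0.048 -0.022] a [-0.001  0.     0.669]
d [-0.985 -0.048 -0.022] a [-1.000e-03  1.000e-03  1.335e+00]
```

Call:
arm_command:
  motion:
    - {"dx": -0.25, "dy": -0.012, "dz": -0.02, "ax": 0, "ay": 0, "az": 0.2}
    - {"dx": -0.5, "dy": -0.024, "dz": -0.02, "ax": 0, "ay": 0, "az": 0.4}
    - {"dx": -0.75, "dy": -0.036, "dz": -0.02, "ax": 0, "ay": 0, "az": 0.6}
    - {"dx": -0.985, "dy": -0.048, "dz": -0.02, "ax": 0, "ay": 0, "az": 0.8}
    - {"dx": -0.985, "dy": -0.048, "dz": -0.02, "ax": 0, "ay": 0, "az": 1}
    - {"dx": -0.985, "dy": -0.048, "dz": -0.02, "ax": 0, "ay": 0, "az": 1}
    - {"dx": -0.985, "dy": -0.048, "dz": -0.02, "ax": 0, "ay": 0, "az": 1}
    - {"dx": -0.985, "dy": -0.048, "dz": -0.02, "ax": 0, "ay": 0, "az": 1}

```text
time_s: 51.5
tcp_pos: [0.5381, -0.1265, 0.22]
ee_rot: [-3.141, 0.0, 0.844]
ft_force: [0.3, 0.5, 0.5]
finger_gap: 0.034
```

Call:
arm_command:
  motion:
    - {"dx": 0, "dy": 0, "dz": 0, "ax": 0, "ay": 0, "az": 0.2}
    - {"dx": 0, "dy": 0, "dz": 0, "ax": 0, "ay": 0, "az": 0.335}
    - {"dx": 0, "dy": 0, "dz": 0, "ax": 0, "ay": 0, "az": 0.335}
    - {"dx": 0, "dy": 0, "dz": 0, "ax": 0, "ay": 0, "az": 0.335}
    - {"dx": 0, "dy": 0, "dz": 0, "ax": 0, "ay": 0, "az": 0.335}
    - {"dx": 0, "dy": 0, "dz": 0, "ax": 0, "ay": 0, "az": 0.335}
    - {"dx": 0, "dy": 0, "dz": 0, "ax": 0, "ay": 0, "az": 0.335}
    - {"dx": 0, "dy": 0, "dz": 0, "ax": 0, "ay": 0, "az": 0.335}
  hand: 0.1

```text
time_s: 52.5
tcp_pos: [0.538, -0.1272, 0.2203]
ee_rot: [3.141, 0.0, 0.578]
ft_force: [0.0, -0.5, -0.1]
finger_gap: 0.0385
```

```bash
python3 - <<'E'
from h import *
st();c=wsnap('w14');
for t in ['dial_grip','dial_pointer','start_top']: print(t,[(round(d['p'],2),np.round(w(c,d['location']),4).tolist()) for d in tip_of(t,'wrist')])
print(proj(c,[.538,-.127,.106]))
for n in ('side','top'):
  c=camera(n)
  for t in ['dial_grip','dial_pointer','start_top','carriage_tab']: print(n,t,[(round(d['p'],2),np.round(w(c,d['location']),4).tolist()) for d in tip_of(t,n)])
E
```

```text
52.5 [ 0.538  -0.1272  0.2203] [3.141 0.    0.578] F [ 0.  -0.5 -0.1] M [ 0.   -0.02 -0.05] gap 0.0385
dial_grip [(0.92, [0.5414, -0.1303, 0.0975])]
dial_pointer [(0.59, [0.556, -0.1183, 0.1047]), (0.22, [0.4012, -0.3959, 0.0058])]
start_top [(0.87, [0.6455, -0.1327, 0.0845])]
[285.2614545  209.91318082]
side dial_grip [(0.62, [0.5358, -0.1285, 0.0966])]
side dial_pointer [(0.55, [0.553, -0.1181, 0.1047]), (0.23, [0.6589, 0.0799, 0.1272]), (0.16, [0.4026, -0.3962, 0.0102])]
side start_top [(0.5, [0.5623, 0.0687, 0.105]), (0.45, [0.6426, -0.1336, 0.0838])]
side carriage_tab [(0.86, [0.559, 0.0756, 0.111])]
top dial_grip [(0.71, [0.6961, -0.4299, -0.0053])]
top dial_pointer []
top start_top [(0.29, [0.6497, 0.1653, 0.1251]), (0.27, [0.4629, -0.3409, 0.0075])]
top carriage_tab [(0.73, [0.5657, 0.0701, 0.1031])]
```

View pics/w14.png

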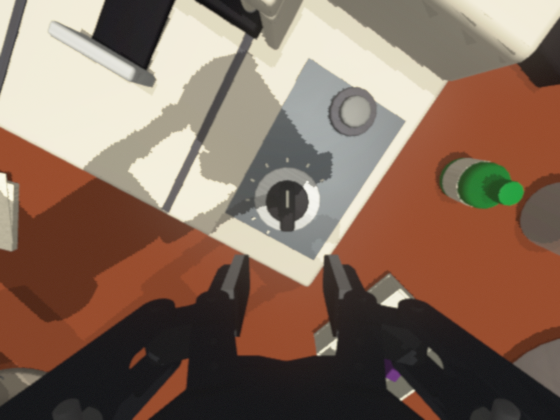

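```bash
python3 - <<'E'
from h import *
im=cv2.imread('pics/w14.png'); cv2.imwrite('pics/w14z.png',cv2.resize(im[150:250,230:350],None,fx=6,fy=6,interpolation=cv2.INTER_CUBIC))
E
```

```text
(no output)
```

View pics/w14z.png

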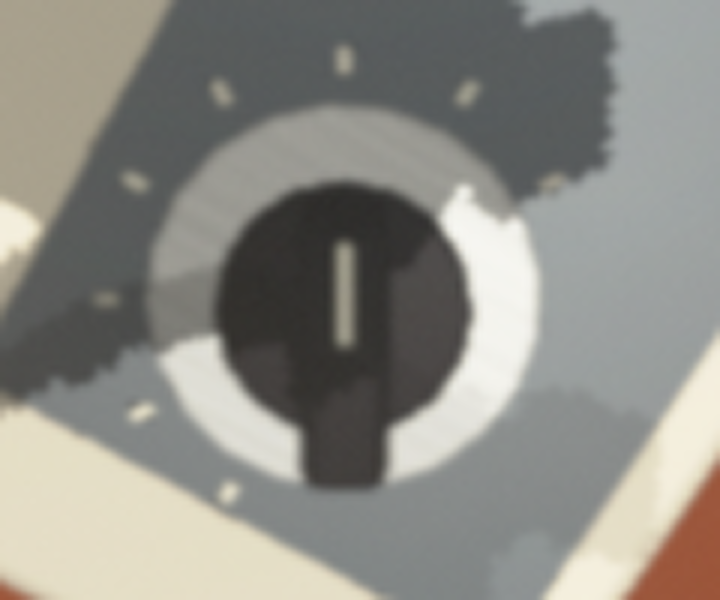

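```bash
python3 - <<'E'
from h import *
c=wsnap('w15')
for (x,y),z in [((345,297),.062),((343,307),.073),((344,369),.106),((344,238),.106),((344,487),.106)]:
    print(np.round(ray(c,(230+x/6,150+y/6),z),4))
print(np.round(ray(c,(354,110),.078),4))
E
```

```text
[ 0.5383 -0.1294  0.062 ]
[ 0.5389 -0.1286  0.073 ]
[ 0.5378 -0.1293  0.106 ]
[ 0.5545 -0.1184  0.106 ]
[ 0.5221 -0.1396  0.106 ]
[ 0.644  -0.1321  0.078 ]
```

```bash
python3 - <<'E'
from h import *
st();tgt([.5384,-.129,.080],np.radians(33.1))
E
```

```text
53.25 [ 0.538  -0.1271  0.2203] [3.142 0.    0.578] F [-0.3  0.5 -0.3] M [-0.01 -0.01 -0.03] gap 0.0383
d [-0.004  0.009  0.701] a [0.    0.    0.001]
```

Call:
arm_command:
  motion:
    - {"dx": -0.004, "dy": 0.009, "dz": 0.12, "ax": 0, "ay": 0, "az": 0}
    - {"dx": -0.004, "dy": 0.009, "dz": 0.25, "ax": 0, "ay": 0, "az": 0}
    - {"dx": -0.004, "dy": 0.009, "dz": 0.38, "ax": 0, "ay": 0, "az": 0}
    - {"dx": -0.004, "dy": 0.009, "dz": 0.5, "ax": 0, "ay": 0, "az": 0}
    - {"dx": -0.004, "dy": 0.009, "dz": 0.6, "ax": 0, "ay": 0, "az": 0}
    - {"dx": -0.004, "dy": 0.009, "dz": 0.67, "ax": 0, "ay": 0, "az": 0}
    - {"dx": -0.004, "dy": 0.009, "dz": 0.7, "ax": 0, "ay": 0, "az": 0}
    - {"dx": -0.004, "dy": 0.009, "dz": 0.7, "ax": 0, "ay": 0, "az": 0}

```text
time_s: 54.25
tcp_pos: [0.5384, -0.1291, 0.0803]
ee_rot: [3.142, 0.0, 0.578]
ft_force: [0.5, 0.6, 0.7]
finger_gap: 0.0384
```

Call:
arm_command:
  motion:
    - {"dx": 0, "dy": 0, "dz": 0, "ax": 0, "ay": 0, "az": 0}
    - {"dx": 0, "dy": 0, "dz": 0, "ax": 0, "ay": 0, "az": 0}
    - {"dx": 0, "dy": 0, "dz": 0, "ax": 0, "ay": 0, "az": 0}
    - {"dx": 0, "dy": 0, "dz": 0, "ax": 0, "ay": 0, "az": 0}
    - {"dx": 0, "dy": 0, "dz": 0, "ax": 0, "ay": 0, "az": 0}
    - {"dx": 0, "dy": 0, "dz": 0, "ax": 0, "ay": 0, "az": 0}
    - {"dx": 0, "dy": 0, "dz": 0, "ax": 0, "ay": 0, "az": 0}
    - {"dx": 0, "dy": 0, "dz": 0, "ax": 0, "ay": 0, "az": 0}
  hand: 1
  newtons: 40

```text
time_s: 55.25
tcp_pos: [0.5382, -0.1283, 0.0812]
ee_rot: [-3.141, -0.001, 0.578]
ft_force: [-3.7, 4.8, 4.9]
finger_gap: 0.0132
```

```bash
python3 - <<'E'
from h import *
st()
E
```

```text
55.25 [ 0.5382 -0.1283  0.0812] [-3.141e+00 -1.000e-03  5.780e-01] F [-3.7  4.8  4.9] M [ 0.58  0.41 -0.04] gap 0.0132
```

Call:
arm_command:
  motion:
    - {"dx": 0, "dy": -0.004, "dz": 0, "ax": 0, "ay": 0, "az": -0.13}
    - {"dx": 0, "dy": -0.004, "dz": 0, "ax": 0, "ay": 0, "az": -0.26}
    - {"dx": 0, "dy": -0.004, "dz": 0, "ax": 0, "ay": 0, "az": -0.39}
    - {"dx": 0, "dy": -0.004, "dz": 0, "ax": 0, "ay": 0, "az": -0.52}
    - {"dx": 0, "dy": -0.004, "dz": 0, "ax": 0, "ay": 0, "az": -0.65}
    - {"dx": 0, "dy": -0.004, "dz": 0, "ax": 0, "ay": 0, "az": -0.78}
    - {"dx": 0, "dy": -0.004, "dz": 0, "ax": 0, "ay": 0, "az": -0.9}
    - {"dx": 0, "dy": -0.004, "dz": 0, "ax": 0, "ay": 0, "az": -1}

```text
time_s: 56.25
tcp_pos: [0.5382, -0.1282, 0.0812]
ee_rot: [3.14, -0.0, 1.366]
ft_force: [-1.7, 1.9, 2.8]
finger_gap: 0.0132
```

```bash
python3 - <<'E'
from h import *
st()
E
```

```text
56.25 [ 0.5382 -0.1282  0.0812] [ 3.14  -0.     1.366] F [-1.7  1.9  2.8] M [ 0.32  0.14 -0.1 ] gap 0.0132
```

Small forces; continue.

Call:
arm_command:
  motion:
    - {"dx": 0, "dy": 0, "dz": 0, "ax": 0, "ay": 0, "az": -0.13}
    - {"dx": 0, "dy": 0, "dz": 0, "ax": 0, "ay": 0, "az": -0.26}
    - {"dx": 0, "dy": 0, "dz": 0, "ax": 0, "ay": 0, "az": -0.39}
    - {"dx": 0, "dy": 0, "dz": 0, "ax": 0, "ay": 0, "az": -0.52}
    - {"dx": 0, "dy": 0, "dz": 0, "ax": 0, "ay": 0, "az": -0.65}
    - {"dx": 0, "dy": 0, "dz": 0, "ax": 0, "ay": 0, "az": -0.78}
    - {"dx": 0, "dy": 0, "dz": 0, "ax": 0, "ay": 0, "az": -0.9}
    - {"dx": 0, "dy": 0, "dz": 0, "ax": 0, "ay": 0, "az": -1}

```text
time_s: 57.25
tcp_pos: [0.5382, -0.1282, 0.0812]
ee_rot: [3.141, 0.001, 2.152]
ft_force: [-1.6, 1.6, 4.1]
finger_gap: 0.0132
```

Call:
arm_command:
  motion:
    - {"dx": 0, "dy": 0, "dz": 0, "ax": 0, "ay": 0, "az": -0.13}
    - {"dx": 0, "dy": 0, "dz": 0, "ax": 0, "ay": 0, "az": -0.26}
    - {"dx": 0, "dy": 0, "dz": 0, "ax": 0, "ay": 0, "az": -0.39}
    - {"dx": 0, "dy": 0, "dz": 0, "ax": 0, "ay": 0, "az": -0.52}
    - {"dx": 0, "dy": 0, "dz": 0, "ax": 0, "ay": 0, "az": -0.65}
    - {"dx": 0, "dy": 0, "dz": 0, "ax": 0, "ay": 0, "az": -0.78}
    - {"dx": 0, "dy": 0, "dz": 0, "ax": 0, "ay": 0, "az": -0.9}
    - {"dx": 0, "dy": 0, "dz": 0, "ax": 0, "ay": 0, "az": -1}

```text
time_s: 58.25
tcp_pos: [0.5381, -0.1281, 0.0812]
ee_rot: [3.141, 0.001, 2.937]
ft_force: [-0.9, 2.1, 3.8]
finger_gap: 0.0135
```

```bash
python3 - <<'E'
from h import *
s=st();print(np.round(s['joints'],3))
E
```

```text
58.25 [ 0.5381 -0.1281  0.0812] [3.141e+00 1.000e-03 2.937e+00] F [-0.9  2.1  3.8] M [ 0.46  0.19 -0.01] gap 0.0135
[-3.730e-01  5.530e-01  1.639e+00  1.000e-03  9.480e-01 -1.739e+00]
```

Call:
arm_command:
  motion:
    - {"dx": 0, "dy": 0, "dz": 0, "ax": 0, "ay": 0, "az": -0.12}
    - {"dx": 0, "dy": 0, "dz": 0, "ax": 0, "ay": 0, "az": -0.22}
    - {"dx": 0, "dy": 0, "dz": 0, "ax": 0, "ay": 0, "az": -0.3}
    - {"dx": 0, "dy": 0, "dz": 0, "ax": 0, "ay": 0, "az": -0.34}
    - {"dx": 0, "dy": 0, "dz": 0, "ax": 0, "ay": 0, "az": -0.37}
    - {"dx": 0, "dy": 0, "dz": 0, "ax": 0, "ay": 0, "az": -0.39}
    - {"dx": 0, "dy": 0, "dz": 0, "ax": 0, "ay": 0, "az": -0.4}
    - {"dx": 0, "dy": 0, "dz": 0, "ax": 0, "ay": 0, "az": -0.4}

```text
time_s: 59.25
tcp_pos: [0.5381, -0.1282, 0.0813]
ee_rot: [3.141, 0.001, -3.039]
ft_force: [-1.3, 1.6, 6.7]
finger_gap: 0.0132
```

```bash
python3 - <<'E'
from h import *
s=st();print(np.round(s['joints'],3))
E
```

```text
59.25 [ 0.5381 -0.1282  0.0813] [ 3.141e+00  1.000e-03 -3.039e+00] F [-1.3  1.6  6.7] M [ 0.52  0.43 -1.51] gap 0.0132
[-3.730e-01  5.530e-01  1.639e+00  2.000e-03  9.490e-01 -2.048e+00]
```

Call:
arm_command:
  motion:
    - {"dx": 0, "dy": 0, "dz": 0, "ax": 0, "ay": 0, "az": 0.13}
    - {"dx": 0, "dy": 0, "dz": 0, "ax": 0, "ay": 0, "az": 0.26}
    - {"dx": 0, "dy": 0, "dz": 0, "ax": 0, "ay": 0, "az": 0.39}
    - {"dx": 0, "dy": 0, "dz": 0, "ax": 0, "ay": 0, "az": 0.52}
    - {"dx": 0, "dy": 0, "dz": 0, "ax": 0, "ay": 0, "az": 0.65}
    - {"dx": 0, "dy": 0, "dz": 0, "ax": 0, "ay": 0, "az": 0.78}
    - {"dx": 0, "dy": 0, "dz": 0, "ax": 0, "ay": 0, "az": 0.9}
    - {"dx": 0, "dy": 0, "dz": 0, "ax": 0, "ay": 0, "az": 1}

```text
time_s: 60.25
tcp_pos: [0.5382, -0.1282, 0.0812]
ee_rot: [3.141, 0.001, 2.46]
ft_force: [-1.7, 2.1, 6.6]
finger_gap: 0.0133
```

Call:
arm_command:
  motion:
    - {"dx": 0, "dy": 0, "dz": 0, "ax": 0, "ay": 0, "az": 0.13}
    - {"dx": 0, "dy": 0, "dz": 0, "ax": 0, "ay": 0, "az": 0.26}
    - {"dx": 0, "dy": 0, "dz": 0, "ax": 0, "ay": 0, "az": 0.39}
    - {"dx": 0, "dy": 0, "dz": 0, "ax": 0, "ay": 0, "az": 0.52}
    - {"dx": 0, "dy": 0, "dz": 0, "ax": 0, "ay": 0, "az": 0.65}
    - {"dx": 0, "dy": 0, "dz": 0, "ax": 0, "ay": 0, "az": 0.78}
    - {"dx": 0, "dy": 0, "dz": 0, "ax": 0, "ay": 0, "az": 0.9}
    - {"dx": 0, "dy": 0, "dz": 0, "ax": 0, "ay": 0, "az": 1}

```text
time_s: 61.25
tcp_pos: [0.5382, -0.1282, 0.0812]
ee_rot: [3.14, 0.0, 1.674]
ft_force: [-1.7, 2.4, 5.4]
finger_gap: 0.0131
```

Call:
arm_command:
  motion:
    - {"dx": 0, "dy": 0, "dz": 0, "ax": 0, "ay": 0, "az": 0.13}
    - {"dx": 0, "dy": 0, "dz": 0, "ax": 0, "ay": 0, "az": 0.26}
    - {"dx": 0, "dy": 0, "dz": 0, "ax": 0, "ay": 0, "az": 0.39}
    - {"dx": 0, "dy": 0, "dz": 0, "ax": 0, "ay": 0, "az": 0.52}
    - {"dx": 0, "dy": 0, "dz": 0, "ax": 0, "ay": 0, "az": 0.62}
    - {"dx": 0, "dy": 0, "dz": 0, "ax": 0, "ay": 0, "az": 0.7}
    - {"dx": 0, "dy": 0, "dz": 0, "ax": 0, "ay": 0, "az": 0.73}
    - {"dx": 0, "dy": 0, "dz": 0, "ax": 0, "ay": 0, "az": 0.73}

```text
time_s: 62.25
tcp_pos: [0.5382, -0.1283, 0.0812]
ee_rot: [3.14, -0.0, 1.104]
ft_force: [-1.1, 2.8, 5.8]
finger_gap: 0.0131
```

```bash
python3 - <<'E'
from h import *
s=st();print(np.degrees(s['ee_rot'][2])); wsnap('w16'); c=snap('side','s16')
im=cv2.imread('pics/s16.png'); cv2.imwrite('pics/s16z.png',cv2.resize(im[100:300,140:340],None,fx=3,fy=3))
E
```

```text
62.25 [ 0.5382 -0.1283  0.0812] [ 3.14  -0.     1.104] F [-1.1  2.8  5.8] M [ 0.41  0.27 -0.  ] gap 0.0131
63.235266823082014
```

View pics/s16z.png

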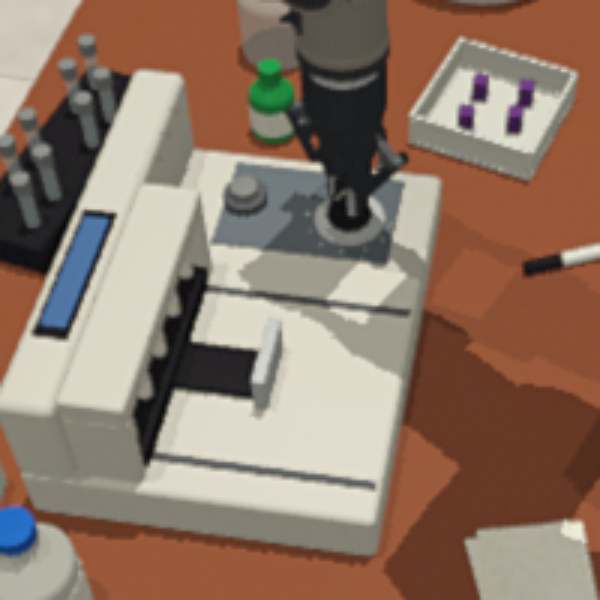

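Call:
arm_command:
  motion:
    - {"dx": 0, "dy": 0, "dz": 0, "ax": 0, "ay": 0, "az": 0}
    - {"dx": 0, "dy": 0, "dz": 0, "ax": 0, "ay": 0, "az": 0}
    - {"dx": 0, "dy": 0, "dz": 0, "ax": 0, "ay": 0, "az": 0}
    - {"dx": 0, "dy": 0, "dz": 0, "ax": 0, "ay": 0, "az": 0}
    - {"dx": 0, "dy": 0, "dz": -0.1, "ax": 0, "ay": 0, "az": 0}
    - {"dx": 0, "dy": 0, "dz": -0.3, "ax": 0, "ay": 0, "az": 0}
    - {"dx": 0, "dy": 0, "dz": -0.55, "ax": 0, "ay": 0, "az": 0}
    - {"dx": 0, "dy": 0, "dz": -0.7, "ax": 0, "ay": 0, "az": 0}
  hand: 0.1

```text
time_s: 63.35
tcp_pos: [0.5385, -0.1286, 0.2229]
ee_rot: [3.138, -0.0, 1.104]
ft_force: [0.4, 1.1, -0.6]
finger_gap: 0.0383
```

```bash
python3 - <<'E'
from h import *
st();c=wsnap('w17');im=cv2.imread('pics/w17.png'); cv2.imwrite('pics/w17z.png',cv2.resize(im[50:250,200:400],None,fx=3,fy=3,interpolation=cv2.INTER_CUBIC))
for t in ['dial_grip','dial_pointer','start_top']: print(t,[(round(d['p'],2),np.round(w(c,d['location']),4).tolist()) for d in tip_of(t,'wrist')])
E
```

```text
63.35 [ 0.5385 -0.1286  0.2229] [ 3.138 -0.     1.104] F [ 0.4  1.1 -0.6] M [ 0.03 -0.06 -0.05] gap 0.0383
dial_grip [(0.61, [0.5405, -0.132, 0.0985])]
dial_pointer [(0.97, [0.5481, -0.1098, 0.1013])]
start_top [(0.67, [0.6441, -0.133, 0.0835])]
```

View pics/w17z.png

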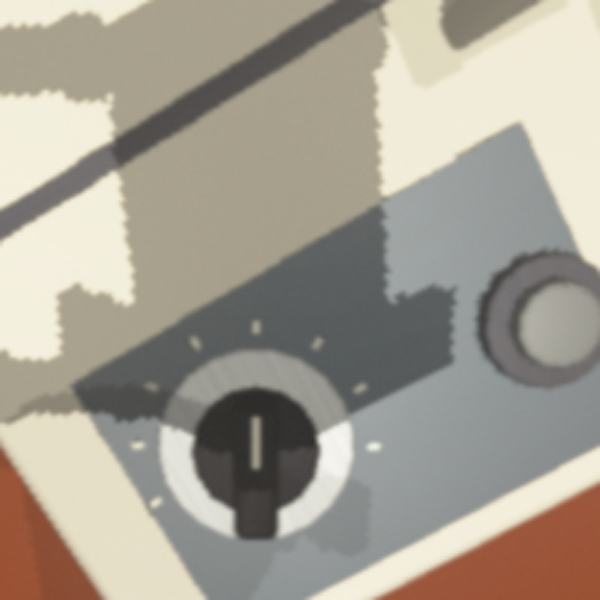

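```bash
python3 - <<'E'
from h import *
s=st();c=wsnap('w18');b=ray(c,(200+560/3,50+325/3),.078);print(np.round(b,4)); tgt([.6445,-.1325,.14],1.625)
E
```

```text
63.55 [ 0.5378 -0.1284  0.2202] [3.141 0.    1.104] F [-0.8 -0.1 -0.2] M [0.06 0.   0.05] gap 0.0385
[ 0.6423 -0.1332  0.078 ]
d [0.222 0.489 0.395] a [-0.002 -0.    -0.663]
```

Call:
arm_command:
  motion:
    - {"dx": 0.06, "dy": 0.13, "dz": 0, "ax": 0, "ay": 0, "az": -0.15}
    - {"dx": 0.12, "dy": 0.26, "dz": 0, "ax": 0, "ay": 0, "az": -0.3}
    - {"dx": 0.18, "dy": 0.4, "dz": 0, "ax": 0, "ay": 0, "az": -0.45}
    - {"dx": 0.22, "dy": 0.486, "dz": 0.05, "ax": 0, "ay": 0, "az": -0.6}
    - {"dx": 0.22, "dy": 0.486, "dz": 0.15, "ax": 0, "ay": 0, "az": -0.663}
    - {"dx": 0.22, "dy": 0.486, "dz": 0.25, "ax": 0, "ay": 0, "az": -0.663}
    - {"dx": 0.22, "dy": 0.486, "dz": 0.35, "ax": 0, "ay": 0, "az": -0.663}
    - {"dx": 0.22, "dy": 0.486, "dz": 0.35, "ax": 0, "ay": 0, "az": -0.663}
  hand: 1

```text
time_s: 64.6
tcp_pos: [0.6428, -0.1323, 0.1467]
ee_rot: [-3.135, -0.002, 1.625]
ft_force: [0.1, -0.1, -0.7]
finger_gap: -0.0001
```

```bash
python3 - <<'E'
from h import *
s=st();c=snap('side','s19'); tgt([.6438,-.1328,.084],1.625)
im=cv2.imread('pics/s19.png'); cv2.imwrite('pics/s19z.png',cv2.resize(im[100:250,170:320],None,fx=4,fy=4,interpolation=cv2.INTER_CUBIC))
E
```

```text
64.6 [ 0.6428 -0.1323  0.1467] [-3.135e+00 -2.000e-03  1.625e+00] F [ 0.1 -0.1 -0.7] M [ 0.03 -0.   -0.06] gap -0.0001
d [-0.002  0.002  0.322] a [-0.005 -0.002  0.   ]
```

View pics/s19z.png

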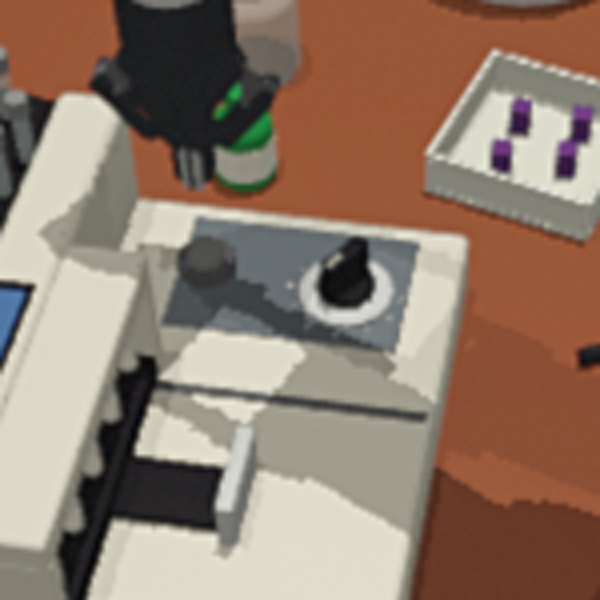

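Call:
arm_command:
  motion:
    - {"dx": 0, "dy": 0.002, "dz": 0.06, "ax": 0, "ay": 0, "az": 0}
    - {"dx": 0, "dy": 0.002, "dz": 0.12, "ax": 0, "ay": 0, "az": 0}
    - {"dx": 0, "dy": 0.002, "dz": 0.18, "ax": 0, "ay": 0, "az": 0}
    - {"dx": 0, "dy": 0.002, "dz": 0.24, "ax": 0, "ay": 0, "az": 0}
    - {"dx": 0, "dy": 0.002, "dz": 0.29, "ax": 0, "ay": 0, "az": 0}
    - {"dx": 0, "dy": 0.002, "dz": 0.32, "ax": 0, "ay": 0, "az": 0}
    - {"dx": 0, "dy": 0.002, "dz": 0.33, "ax": 0, "ay": 0, "az": 0}
    - {"dx": 0, "dy": 0.002, "dz": 0.33, "ax": 0, "ay": 0, "az": 0}

```text
time_s: 65.65
tcp_pos: [0.645, -0.1328, 0.0844]
ee_rot: [3.141, 0.0, 1.625]
ft_force: [1.2, -0.9, -0.0]
finger_gap: 0.0002
```

```bash
python3 - <<'E'
from h import *
s=st();c=snap('side','s20')
im=cv2.imread('pics/s20.png'); cv2.imwrite('pics/s20z.png',cv2.resize(im[100:250,170:320],None,fx=4,fy=4,interpolation=cv2.INTER_CUBIC))
E
```

```text
65.65 [ 0.645  -0.1328  0.0844] [3.141 0.    1.625] F [ 1.2 -0.9 -0. ] M [ 0.   -0.04  0.05] gap 0.0002
```

View pics/s20z.png

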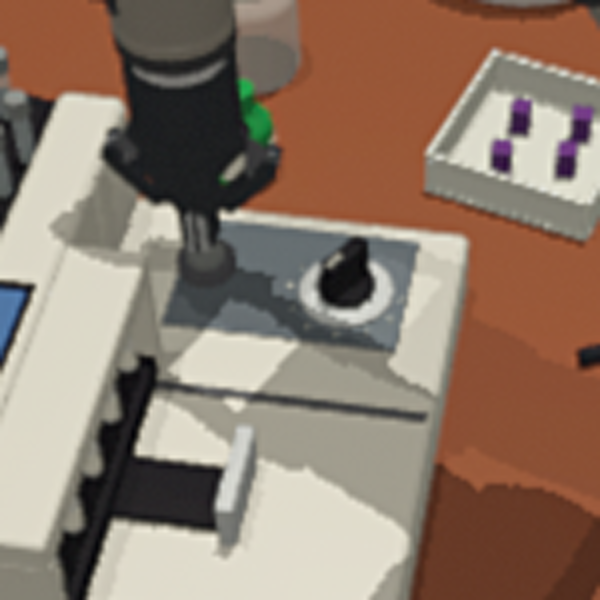

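Call:
arm_command:
  motion:
    - {"dx": 0, "dy": 0, "dz": 0.015, "ax": 0, "ay": 0, "az": 0}
    - {"dx": 0, "dy": 0, "dz": 0.03, "ax": 0, "ay": 0, "az": 0}
    - {"dx": 0, "dy": 0, "dz": 0.04, "ax": 0, "ay": 0, "az": 0}
    - {"dx": 0, "dy": 0, "dz": 0.05, "ax": 0, "ay": 0, "az": 0}
    - {"dx": 0, "dy": 0, "dz": 0.06, "ax": 0, "ay": 0, "az": 0}
    - {"dx": 0, "dy": 0, "dz": 0.065, "ax": 0, "ay": 0, "az": 0}
    - {"dx": 0, "dy": 0, "dz": 0.065, "ax": 0, "ay": 0, "az": 0}
    - {"dx": 0, "dy": 0, "dz": 0.065, "ax": 0, "ay": 0, "az": 0}

```text
time_s: 66.7
tcp_pos: [0.6455, -0.133, 0.0757]
ee_rot: [3.138, 0.002, 1.625]
ft_force: [-9.0, 1.9, 26.3]
finger_gap: 0.0003
```

```bash
python3 - <<'E'
from h import *
s=st();c=snap('side','s21');
im=cv2.imread('pics/s21.png'); a=cv2.resize(im[140:190,190:260],None,fx=8,fy=8,interpolation=cv2.INTER_CUBIC)
im=cv2.imread('pics/s20.png'); b=cv2.resize(im[140:190,190:260],None,fx=8,fy=8,interpolation=cv2.INTER_CUBIC)
cv2.imwrite('pics/s21z.png',cv2.resize(np.vstack([b,a]),None,fx=.75,fy=.75))
wsnap('w21')
E
```

```text
66.7 [ 0.6455 -0.133   0.0757] [3.138e+00 2.000e-03 1.625e+00] F [-9.   1.9 26.3] M [0.38 1.48 0.01] gap 0.0003
```

View pics/s21z.png

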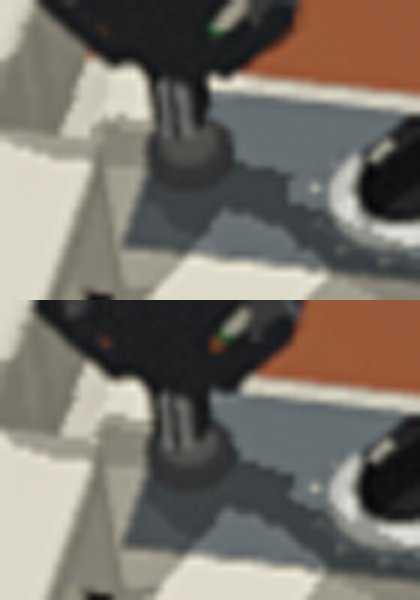

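View pics/w21.png

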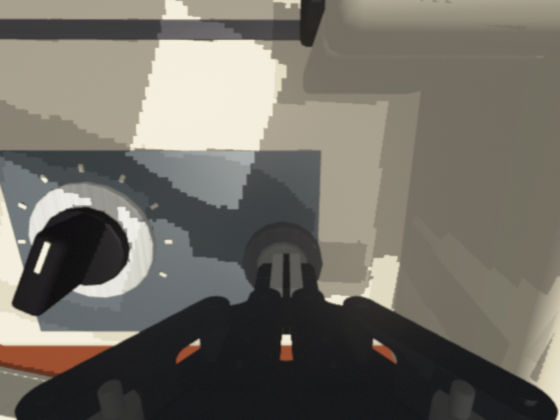

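Call:
arm_command:
  motion:
    - {"dx": 0, "dy": 0, "dz": -0.02, "ax": 0, "ay": 0, "az": 0}
    - {"dx": 0, "dy": 0, "dz": -0.02, "ax": 0, "ay": 0, "az": 0}
    - {"dx": 0, "dy": 0, "dz": -0.02, "ax": 0, "ay": 0, "az": 0}
    - {"dx": 0, "dy": 0, "dz": -0.02, "ax": 0, "ay": 0, "az": 0}
    - {"dx": 0, "dy": 0, "dz": -0.02, "ax": 0, "ay": 0, "az": 0}
    - {"dx": 0, "dy": 0, "dz": -0.02, "ax": 0, "ay": 0, "az": 0}
    - {"dx": 0, "dy": 0, "dz": -0.02, "ax": 0, "ay": 0, "az": 0}
    - {"dx": 0, "dy": 0, "dz": -0.02, "ax": 0, "ay": 0, "az": 0}

```text
time_s: 67.8
tcp_pos: [0.6454, -0.133, 0.076]
ee_rot: [3.14, 0.001, 1.625]
ft_force: [-0.3, 0.5, 8.3]
finger_gap: -0.0
```

Call:
arm_command:
  motion:
    - {"dx": 0, "dy": 0, "dz": -0.01, "ax": 0, "ay": 0, "az": 0}
    - {"dx": 0, "dy": 0, "dz": -0.01, "ax": 0, "ay": 0, "az": 0}
    - {"dx": 0, "dy": 0, "dz": -0.01, "ax": 0, "ay": 0, "az": 0}
    - {"dx": 0, "dy": 0, "dz": -0.01, "ax": 0, "ay": 0, "az": 0}
    - {"dx": 0, "dy": 0, "dz": -0.01, "ax": 0, "ay": 0, "az": 0}
    - {"dx": 0, "dy": 0, "dz": -0.01, "ax": 0, "ay": 0, "az": 0}
    - {"dx": 0, "dy": 0, "dz": -0.01, "ax": 0, "ay": 0, "az": 0}
    - {"dx": 0, "dy": 0, "dz": -0.01, "ax": 0, "ay": 0, "az": 0}

```text
time_s: 68.8
tcp_pos: [0.6451, -0.1328, 0.0774]
ee_rot: [3.141, 0.0, 1.625]
ft_force: [3.6, -0.6, 4.4]
finger_gap: 0.0001
```

Call:
arm_command:
  motion:
    - {"dx": 0, "dy": 0, "dz": -0.01, "ax": 0, "ay": 0, "az": 0}
    - {"dx": 0, "dy": 0, "dz": -0.01, "ax": 0, "ay": 0, "az": 0}
    - {"dx": 0, "dy": 0, "dz": -0.01, "ax": 0, "ay": 0, "az": 0}
    - {"dx": 0, "dy": 0, "dz": -0.01, "ax": 0, "ay": 0, "az": 0}
    - {"dx": 0, "dy": 0, "dz": -0.01, "ax": 0, "ay": 0, "az": 0}
    - {"dx": 0, "dy": 0, "dz": -0.01, "ax": 0, "ay": 0, "az": 0}
    - {"dx": 0, "dy": 0, "dz": -0.01, "ax": 0, "ay": 0, "az": 0}
    - {"dx": 0, "dy": 0, "dz": -0.01, "ax": 0, "ay": 0, "az": 0}

```text
time_s: 69.8
tcp_pos: [0.6447, -0.1327, 0.0792]
ee_rot: [-3.141, -0.0, 1.625]
ft_force: [0.8, -0.4, 3.5]
finger_gap: -0.0002
```

Call:
arm_command:
  motion:
    - {"dx": 0, "dy": 0, "dz": -0.01, "ax": 0, "ay": 0, "az": 0}
    - {"dx": 0, "dy": 0, "dz": -0.01, "ax": 0, "ay": 0, "az": 0}
    - {"dx": 0, "dy": 0, "dz": -0.01, "ax": 0, "ay": 0, "az": 0}
    - {"dx": 0, "dy": 0, "dz": -0.01, "ax": 0, "ay": 0, "az": 0}
    - {"dx": 0, "dy": 0, "dz": -0.01, "ax": 0, "ay": 0, "az": 0}
    - {"dx": 0, "dy": 0, "dz": -0.01, "ax": 0, "ay": 0, "az": 0}
    - {"dx": 0, "dy": 0, "dz": -0.01, "ax": 0, "ay": 0, "az": 0}
    - {"dx": 0, "dy": 0, "dz": -0.01, "ax": 0, "ay": 0, "az": 0}

```text
time_s: 70.8
tcp_pos: [0.6447, -0.1327, 0.0812]
ee_rot: [-3.141, -0.0, 1.625]
ft_force: [-1.4, 0.7, 1.5]
finger_gap: -0.0001
```

Call:
arm_command:
  motion:
    - {"dx": 0, "dy": 0, "dz": -0.01, "ax": 0, "ay": 0, "az": 0}
    - {"dx": 0, "dy": 0, "dz": -0.01, "ax": 0, "ay": 0, "az": 0}
    - {"dx": 0, "dy": 0, "dz": -0.01, "ax": 0, "ay": 0, "az": 0}
    - {"dx": 0, "dy": 0, "dz": -0.01, "ax": 0, "ay": 0, "az": 0}
    - {"dx": 0, "dy": 0, "dz": -0.01, "ax": 0, "ay": 0, "az": 0}
    - {"dx": 0, "dy": 0, "dz": -0.01, "ax": 0, "ay": 0, "az": 0}
    - {"dx": 0, "dy": 0, "dz": -0.01, "ax": 0, "ay": 0, "az": 0}
    - {"dx": 0, "dy": 0, "dz": -0.01, "ax": 0, "ay": 0, "az": 0}

```text
time_s: 71.8
tcp_pos: [0.6449, -0.1328, 0.0833]
ee_rot: [-3.142, 0.0, 1.625]
ft_force: [0.7, -0.2, -0.4]
finger_gap: 0.0001
```

Call:
arm_command:
  motion:
    - {"dx": 0, "dy": 0, "dz": -0.1, "ax": 0, "ay": 0, "az": 0}
    - {"dx": 0, "dy": 0, "dz": -0.25, "ax": 0, "ay": 0, "az": 0}
    - {"dx": 0, "dy": 0, "dz": -0.45, "ax": 0, "ay": 0, "az": 0}
    - {"dx": 0, "dy": 0, "dz": -0.65, "ax": 0, "ay": 0, "az": 0}
    - {"dx": -0.1, "dy": -0.2, "dz": -0.8, "ax": 0, "ay": 0, "az": 0}
    - {"dx": -0.2, "dy": -0.4, "dz": -0.9, "ax": 0, "ay": 0, "az": 0}
    - {"dx": -0.3, "dy": -0.6, "dz": -0.9, "ax": 0, "ay": 0, "az": 0}
    - {"dx": -0.3, "dy": -0.6, "dz": -0.9, "ax": 0, "ay": 0, "az": 0}

```text
time_s: 72.8
tcp_pos: [0.5265, -0.2005, 0.2642]
ee_rot: [3.141, 0.001, 1.622]
ft_force: [0.2, 0.1, -0.5]
finger_gap: -0.0001
```

```bash
python3 - <<'E'
from h import *
st();wsnap('w22');snap('side','s22');c=snap('top','t22')
for t in 'carriage_tab cap1 tray foam_rack amber_bottle wash_bottle jar reagent'.split():
    print(t,[(round(d['p'],2),np.round(w(c,d['location']),3).tolist()) for d in tip_of(t,'top')])
E
```

```text
72.8 [ 0.5265 -0.2005  0.2642] [3.141e+00 1.000e-03 1.622e+00] F [ 0.2  0.1 -0.5] M [ 0.04 -0.04  0.06] gap -0.0001
carriage_tab [(0.73, [0.565, 0.069, 0.103])]
cap1 [(0.62, [0.4, -0.396, 0.001]), (0.54, [0.463, -0.34, 0.006]), (0.44, [0.449, -0.396, 0.004]), (0.41, [0.408, -0.353, 0.006])]
tray [(0.95, [0.435, -0.362, 0.003]), (0.7, [0.178, -0.349, 0.001]), (0.58, [0.654, 0.122, 0.127])]
foam_rack [(0.68, [0.459, 0.356, 0.006])]
amber_bottle [(0.66, [0.645, -0.136, 0.083]), (0.6, [0.688, 0.419, 0.001])]
wash_bottle [(0.67, [0.655, 0.123, 0.126]), (0.61, [0.691, 0.297, 0.003])]
jar [(0.73, [0.658, -0.018, 0.124])]
reagent []
```

View pics/w22.png

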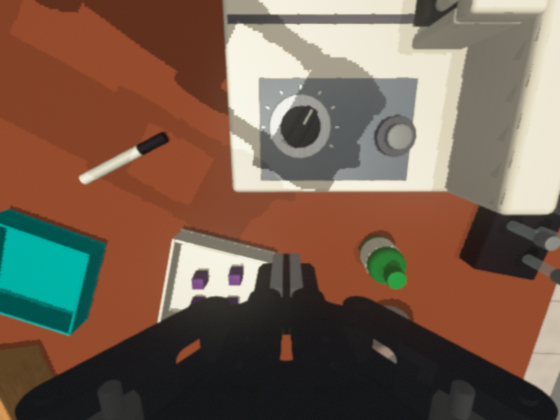

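View pics/s22.png

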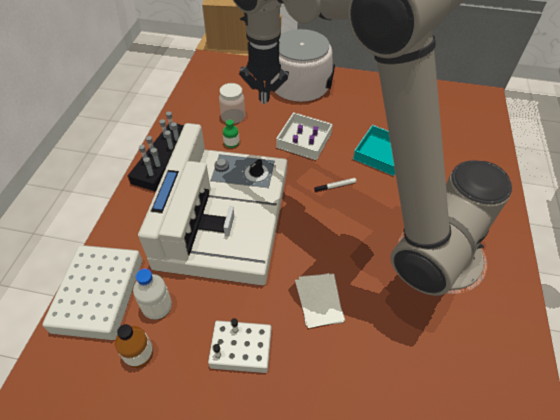

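```bash
python3 -c "
from station import *
print(finish_job())"
```

```text
the job is handed in; nothing more can be done
None
```

The job is done and handed in at about 73 s of the 210 s allowed; the hand-in reported no verdict.

- **Caps:** Four tubes were capped (1 to 4) and tube 5 was open from the start. I pulled all four caps straight up. The last pictures show them upright in the white tray. The tray was knocked aside early in the run, so I found it again before each drop.
- **Carriage:** I gripped it by the tab and slid it about 89 mm by the arm's own reading. It then stopped moving as the push rose to 17 N, so I take it to be at its stop.
- **Dial:** It was found on click 5. I turned it anticlockwise to the stop (about 1.5 N m felt), then 120° clockwise. The pointer sits on the fourth tick, and still did after the press.
- **Start button:** I pressed it last. There was about 6 mm of springy travel up to about 5 N, then a hard stop. I held it there at 26 N and then eased off slowly. The stop came with the tool about 4 mm higher than expected. The force-and-travel curve still matches a full press, so I put the difference down to the fingertips reaching below the nominal tool point.

The last side picture shows the bystanders and the turquoise tray where they stood. In the last top-camera check the detector missed the reagent bottle and misplaced the jar, but both are visible in that side picture.

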